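Widen the skewer rest and lay the long skewer on it

ROBOT

A 6-joint arm with a two-finger parallel gripper is mounted at the origin on the work surface. World frame = base frame: x ahead of the robot, y to its left, z up, the work surface at z = 0. Lengths are in m, angles in degrees, forces in N, time in s.
With the tool pointing down it reaches from about 0.4 to 0.825 m from the base axis. Payload 7 kg.
Tool frame: the origin (TCP) lies at the very end of the fingers, on their centre line; the grasp point (between the pads) lies 19 mm behind it (ctrl.tcp_to_grasp is the distance from the TCP to the grasp point, in m); z points along the fingers, y is the direction in which the jaws open and shut (so a half turn about z gives the same grasp; the last joint's range is limited). The gripper opens to 88 mm and grips with 3 to 60 N. Pads are 19 mm wide; open, the fingers measure 130 mm over their backs; the gripper's body (78 mm by 193 mm) begins 47 mm behind the grasp point.
Start: joints at [-57.004, 20.546, 0.682, 0, -70.136, -16.507], TCP at [0.192, -0.647, 0.227] pointing down, gripper open.
Joint ranges: [-176.03, 176.03], [-82.01, 121.73], [-58.28, 71.71], [-173.87, 95.51], [-174.79, -0.11], [-173.66, 173.66]. Speed limits (degrees/s): [136.94, 136.94, 172.46, 180, 180, 180].

INTERFACE

Orientations are given as [roll, pitch, yaw] about the fixed x, y, z axes, in that order (R = Rz(yaw) Ry(pitch) Rx(roll)).
In Python, from plant import ctrl gives the robot as it stands.
- The arm moves only by the tool jog_arm, never from a script. Its argument "commands" is a list of rows, each an object of numbers: "x", "y", "z": the shift along the tool's x, y, z in cm; "roll": the turn about the tool's z in rad. In form: [{"x": .., "y": .., "z": .., "roll": ..}, ...]. A call has 1 to 12 rows; each row shifts and turns the commanded pose from where the row before left it, along the tool's axes as they then stand; what a row does not reach is not made up. A row lasts 1/10 s, in which the tool goes at most 50 mm and 8.59 degrees, less where a joint would pass 70% of its speed; a pose out of reach is approached as far as the arm can. A call is refused whole if a number of a shift passes 5 or a number of a turn 0.15, either way. A call with a gripper value outside its range is refused whole. "gripper" is the finger opening in cm, from 0 to 8.76, set as the call begins (left out, the last holds). The fingers move at their own pace and stop on an object; the grip force is fixed at half the most. Time passes only in rows, so rows that do not move let the fingers close. It gives the time, the measured TCP pose, the force and the opening at its end, in the units of the state.
- ctrl.get_obs(): the state, without advancing time (a new reading comes with each control period).
- ctrl.snapshot(name): name is "side" or "top"; returns a dict with "image" (384x512x3 uint8, red, green, blue), "mtx" (3x3 intrinsics, pixels), "position" and "orientation" of the camera in the world. Camera axes: x right, y up, looking along -z (the intrinsics and any distortion apply to the point x, -y, -z); pixel columns grow to the right and rows downward; lengths in m; the calibration is good to about 2 mm. A picture is of the moment at which its call begins. There is no depth.
- ctrl.close_job(): hands the job in, once; it reports no verdict.
Trained networks look in the newest picture that a camera, given by its name, has taken for a name from the list of things; names that differ only in an ending like _2 or _b are one class to them, and where a whole thing is asked for, a point or a joint stands for the part that bears it (a point fixed in the world has none). Each returns a list of dicts, best first, with "confidence" (0 to 1); they miss things now and then, are a little off and sometimes report something else, mostly with a low value. They report only what shows in the picture. A call takes as long as a camera call.
- ctrl.search_frame(camera, query): "position" ([column, row] as shares, 0 to 1, of the picture: columns of its width, rows of its height, amid what is visible of it).
- ctrl.regions_of(camera, query): "mask" (384x512 bool, what is visible of it) and "position" ([column, row] as shares, 0 to 1, of the picture: columns of its width, rows of its height, amid what is visible of it).
The state is a dict: "clock": time; "joint_pos": joint angles; "qvel": joint speeds; "tau": joint torques, N m; "tool_pos": TCP position; "orientation": TCP orientation; "force": force on the tool from outside, world axes, zero at the start; "moment": the same for the moment, N m; "opening": finger opening in m.
Only numpy, scipy, OpenCV 4.12 (cv2) and the standard library are available. Lean on these libraries where they do the work, as an engineer would, in place of code of your own. Each camera call takes 0.05 s, during which the arm holds its last target.

TASK

The skewer rest on the barbecue ledge is locked at its short setting: press in its spring button and slide the sleeve outward, slowly and gently, until the button pops fully out through the next hole, without forcing the sleeve against the button. Then lay the long skewer from the rack across the rest, its rod down in both notches and its handle outside the sliding end. Leave the short skewer, the pepper mill and the bowl where they are.

Things in the scene. Friction and masses are not known exactly. Their poses are not given: they have to be found in the camera images.
- rest: Steel skewer rest fixed to the ledge; origin on the ledge (z = 0) directly below the spring button. y runs level along the tube, from the fixed notched end plate (centre y = -90 mm) to the sliding one; x is the way the button points, out of the tube's side; z up. The sleeve slides over a fixed inner tube, axis 34 mm above the ledge. Base strip 50 mm wide, 4 mm thick.
- sleeve_hole (a point): On the axis of the aluminium square sleeve (26 x 26 mm, 34 mm above the ledge) at its first hole. Pinch here, closing along the rest's x: one pad on the button, the other on the plain side opposite; the pads press it flush and hold the sleeve. From here the sleeve runs 63 mm to +y, with the end plate at +66 mm, and 60 mm to -y; a grip flange (40 x 34 mm, 4 thick) rings it at +21 mm.
- extension (a joint): Slide of the sleeve along the rest's +y, m: 0 = short setting (button in the first hole, 1 mm play either way); 0.043 to 0.069 = long setting (button in the second hole, same play): the spacing differs every time and is not measured, feel for it. That hole is at the middle of a collar (30 x 30 mm, 22 mm long) near the sleeve's -y end. End stop 0.078. Friction 1.5 N.
- button (a joint): How far the button is pressed in, m: 0 = fully out through a hole, 0.006 = flush with the outside of the sleeve, 0.008 = held under the sleeve wall between holes. The spring pushes out with 2.5 N rising to 5 N.
- button_tip (a point): Tip of the domed steel spring button, 12 mm wide, in the inner tube, 6 mm proud of the sleeve's +x side (4 mm of the collar's), 34 mm above the ledge. Unpressed it locks the sleeve. Pressed flush, the hole's rounded edge rides over it at a push of 5 to 15 N; then the sleeve runs lightly until the button springs out in the next hole and locks. More than 12 N of sleeve on button after that (30 N before) harms it.
- notch_fixed (a point): Place of the rod's axis when lying in the fixed end plate's notch, 84 mm above the ledge. Both end plates are 56 mm wide (x), 6 mm thick (y), 94 mm tall; notch in the middle of the top edge, 14 mm wide, floor 80 mm above the ledge, upper edges bevelled to 28 mm wide.
- notch_sliding (a point): The same for the sliding end plate's notch; moves with the sleeve.
- rack: White plastic slotted rack, fixed, 130 (x) x 122 (y) mm; origin under its centre. Two upright combs 6 mm thick, 61 mm tall, at y = +-58 mm, each with open-topped slots 12 mm wide, 13 mm deep, at x = +-30 mm; a skewer lies along y in each pair of slots, axis 52 mm above the ledge. Which skewer is in which slots varies.
- long_skewer: The long skewer, about 130 g: round steel rod 8 mm thick, black handle 18 x 14 x 80 mm. Origin on the rod's axis near the centre of mass, about half way between the combs; y runs along the rod to the handle. Rod from y = -185 mm (then a 12 mm point) to +75 mm, handle from +75 to +155 mm.
- short_skewer: The short skewer, same handle (y = +75 to +155 mm) and origin, rod only from y = -95 mm. Leave it alone.
- pepper_mill: Glass pepper mill, 56 mm wide, 150 mm tall, origin under it. Leave it alone.
- bowl: Stainless bowl, 160 mm wide, 60 mm tall, origin under it. Leave it alone.

How it is judged (in metres and radians):
On the way, in this order (a step that is already met when the one before it is completed fails the run):
1. the button is pressed in and the sleeve drawn off the first hole (value of joint button above 0.005 m and value of joint extension above 0.012 m), for 0.1 s.
2. the button has popped out through the second hole (value of joint button below 0.002 m and value of joint extension above 0.037 m), for 0.2 s.
3. the long skewer lies in both notches, handle outside the sliding end (x of notch_fixed in the frame of long_skewer between -0.007 and 0.007 m and z of notch_fixed in the frame of long_skewer between -0.006 and 0.006 m and y of notch_fixed in the frame of long_skewer between -0.182 and -0.05 m and x of notch_sliding in the frame of long_skewer between -0.007 and 0.007 m and z of notch_sliding in the frame of long_skewer between -0.006 and 0.006 m and y of notch_sliding in the frame of long_skewer between 0 and 0.073 m), for 0.2 s.
At the end, for the whole second after the job is handed in: The button stands out (pressed in under 2 mm) through the collar's hole, sleeve extended over 37 mm; the long skewer rests with its rod axis within 6 mm of its place in both notches, handle outside the sliding end plate, point beyond the fixed one, still (all of step 2 and all of step 3 and linear speed of long_skewer below 0.02 m/s); the robot touches nothing.
It fails at once if the sleeve is forced against the button (over 30 N) (contact force between extension and button above 30 N).
It fails at once if the sleeve is pushed on hard (over 12 N) against the button at the second hole (value of joint extension above 0.037 m and contact force between extension and button above 12 N).
It fails at once if the short skewer is moved more than 30 mm (distance of short_skewer from where it was at the start of the episode above 0.03 m).
It fails at once if the pepper mill is moved more than 30 mm (distance of pepper_mill from where it was at the start of the episode above 0.03 m).
It fails at once if the bowl is moved more than 30 mm (distance of bowl from where it was at the start of the episode above 0.03 m).
It also fails if it takes over 56 s, if anything falls off the work surface, if the arm or the gripper's body presses on something with over 40 N, if the wrist force passes 120 N, or if a joint passes its speed limit or range.

## Working session

There is one attempt and no reset: what is moved stays moved. The work goes in short steps, Python scripts to look and compute and a tool call to move; the robot and the scene stay as the last step left them, time stands still between calls to the robot, and variables do not carry over. Pictures are saved under pics/ and viewed, and the job is handed in when it is done.

Besides the shell and the picture viewer there is one more tool, called as a command line: name --argument value ..., lists and objects as JSON in quotes. jog_arm: Moves the arm, as the interface text tells. Its arguments: {"type":"object","properties":{"commands":{"type":"array"},"gripper":{"type":"number"}},"required":["commands"]}

```bash
ls; mkdir -p pics
cat > h.py <<'E'
import numpy as np, cv2
from scipy.spatial.transform import Rotation as R
from plant import ctrl
def snap(n,fn=None):
    s=ctrl.snapshot(n)
    if fn: cv2.imwrite('pics/'+fn,cv2.cvtColor(s['image'],cv2.COLOR_RGB2BGR))
    return s
E
python3 - <<'E'
from h import *
for n in('side','top'):
    s=snap(n,n+'0.png'); print(n,s['mtx'],s['position'],s['orientation'],[k for k in s])
    for q in('rest','button_tip','sleeve_hole','notch_fixed','notch_sliding','rack','long_skewer','short_skewer','pepper_mill','bowl'):
        try:
            r=ctrl.search_frame(n,q)
            print(q,[(np.round(np.array(d['position'])*[512,384],1).tolist(),round(d['confidence'],2)) for d in r])
        except Exception as e: print(q,e)
print(ctrl.get_obs())
E
```

```text
pics
side [[418.48897685   0.         257.36799602]
 [  0.         418.48897685 195.16938778]
 [  0.           0.           1.        ]] [0.43351688 0.79708866 0.96004736] [  41.33909435   -0.83161083 -171.99888338] ['image', 'mtx', 'position', 'orientation']
rest [([220.0, 181.0], 0.46), ([264.2, 216.2], 0.18)]
button_tip []
sleeve_hole [([221.5, 184.9], 0.81), ([219.5, 181.4], 0.65)]
notch_fixed [([222.3, 183.6], 0.88)]
notch_sliding [([219.3, 180.6], 0.79)]
rack [([285.0, 198.2], 0.58), ([217.2, 181.1], 0.3)]
long_skewer [([285.6, 212.2], 0.87)]
short_skewer [([263.2, 210.9], 0.75), ([219.6, 183.1], 0.26)]
pepper_mill [([290.7, 108.9], 0.78)]
bowl [([196.1, 336.2], 0.9)]
top [[396.93842302   0.         255.44386896]
 [  0.         396.93842302 196.54116224]
 [  0.           0.           1.        ]] [0.4714966  0.0352601  1.28905713] [  3.02188551  -0.57490197 -90.67926808] ['image', 'mtx', 'position', 'orientation']
rest [([277.3, 164.4], 0.58)]
button_tip []
sleeve_hole [([282.0, 162.1], 0.61)]
notch_fixed [([280.6, 164.2], 0.69)]
notch_sliding [([282.5, 162.4], 0.91)]
rack [([271.1, 220.0], 0.93)]
long_skewer [([263.8, 233.0], 0.73), ([123.9, 174.3], 0.7)]
short_skewer [([246.9, 206.8], 0.66)]
pepper_mill [([390.5, 214.9], 0.63)]
bowl [([123.2, 172.7], 0.93)]
{'clock': 1.1, 'joint_pos': array([-5.70020168e+01,  2.05456867e+01,  6.81069671e-01, -5.40288921e-04,
       -7.01349369e+01, -1.65083858e+01]), 'qvel': array([-0.07594011,  0.02780517,  0.00065143,  0.03890771, -0.03280155,
        0.00632823]), 'tau': array([-3.53754649e-04, -5.82399380e+01,  2.93308425e+01,  7.00243011e+00,
        1.26064487e-02, -4.62471235e-06]), 'tool_pos': array([ 0.19158687, -0.64721343,  0.22656038]), 'orientation': array([-1.79999717e+02,  6.13938130e-04, -1.63510586e+02]), 'force': array([-0.01705378, -0.26211835,  0.0239069 ]), 'moment': array([ 0.01201613, -0.01007401, -0.03277896]), 'opening': 0.08726873291978883}
```

Run:
```python
import cv2
for n,(x0,x1,y0,y1) in dict(side=(130,400,60,270),top=(180,400,110,290)).items():
    im=cv2.imread(f'pics/{n}0.png'); f=min(800/(x1-x0),600/(y1-y0),4); 
    cv2.imwrite(f'pics/{n}0c.png',cv2.resize(im[y0:y1,x0:x1],None,fx=f,fy=f,interpolation=cv2.INTER_CUBIC)); print(f)
```

```text
2.857142857142857
3.3333333333333335
```

View pics/side0.png

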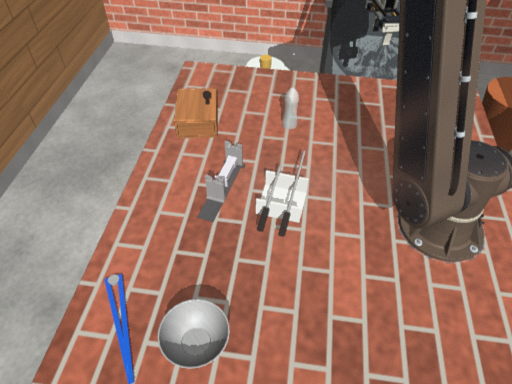

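View pics/top0.png

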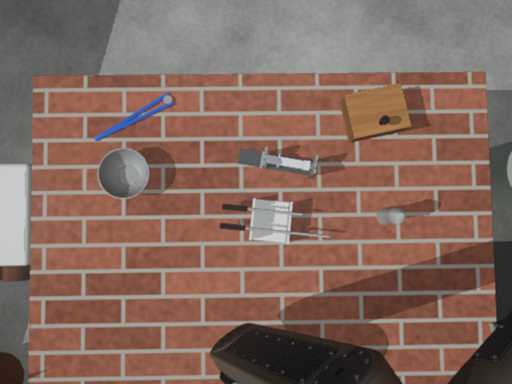

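View pics/side0c.png

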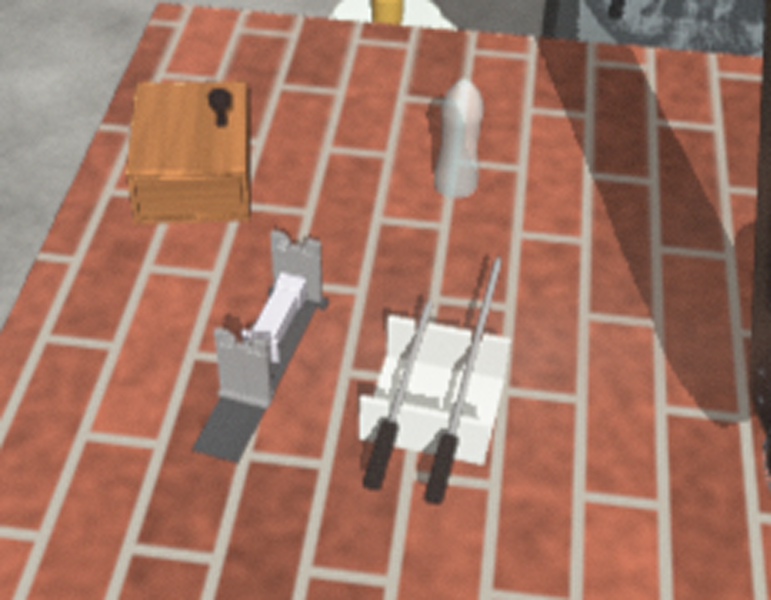

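View pics/top0c.png

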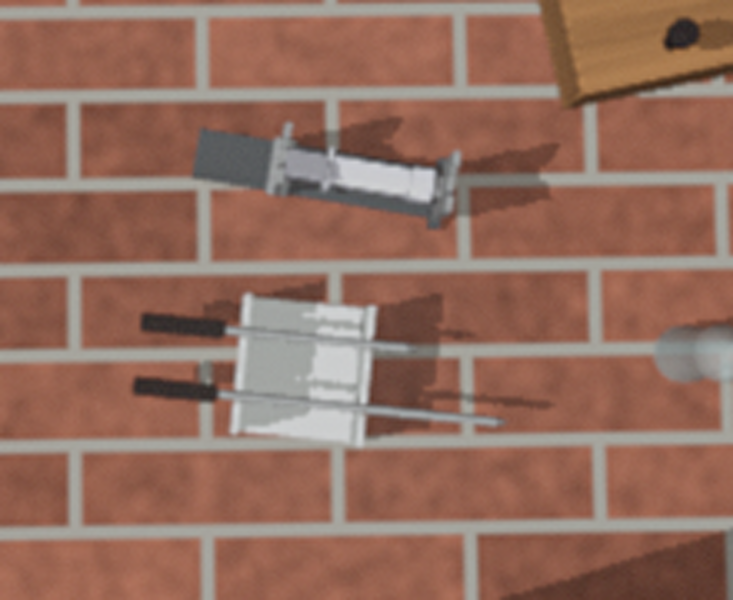

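```bash
cat >> h.py <<'E'
import pickle
def cam(s):
    Rc=R.from_euler('xyz',s['orientation'],degrees=True).as_matrix()
    return s['mtx'],np.array(s['position']),Rc
def proj(c,P):
    K,p,Rc=c; q=(np.atleast_2d(P)-p)@Rc; q=q*[1,-1,-1]; u=q@K.T; return u[:,:2]/u[:,2:]
def back(c,uv,z):
    K,p,Rc=c; d=np.linalg.inv(K)@np.array([uv[0],uv[1],1.]); d=Rc@(d*[1,-1,-1]); t=(z-p[2])/d[2]; return p+t*d
def rz(a): c,s=np.cos(a),np.sin(a); return np.array([[c,-s,0],[s,c,0],[0,0,1]])
E
python3 - <<'E'
from h import *
C={}
M={}
for n in('side','top'):
    s=ctrl.snapshot(n); C[n]=cam(s)
    M[n+'_im']=s['image']
    for q in('rest','rack','long_skewer','short_skewer','sleeve_hole','notch_fixed','notch_sliding','pepper_mill','bowl'):
        r=ctrl.regions_of(n,q); M[n+q]=[(d['confidence'],d['mask']) for d in r]
        for d in r:
            ys,xs=np.nonzero(d['mask']); print(n,q,round(d['confidence'],2),len(xs),xs.min(),xs.max(),ys.min(),ys.max())
pickle.dump((C,M),open('C.pkl','wb'))
t=C['top']
f=back(t,(315.6,166),.094); g=back(t,(264,158),.094); print(f,g,np.linalg.norm(f-g))
lh=lambda x,y:(180+x/3.3333,110+y/3.3333)
print('long tip',back(t,lh(502,423),.052),'handle end',back(t,lh(134,386),.052))
print('short tip',back(t,lh(432,350),.052),'handle end',back(t,lh(141,321),.052))
for p in((247,295),(376,307),(360,445),(232,433)): print('rack',back(t,lh(*p),.061))
E
```

```text
side rest 0.85 1565 198 244 141 222
side rack 0.81 1659 256 307 172 221
side long_skewer 0.65 235 279 297 177 236
side short_skewer 0.55 372 257 281 166 231
side short_skewer 0.33 766 205 237 156 202
side sleeve_hole 0.93 753 205 236 156 202
side notch_fixed 0.68 1514 197 243 142 221
side notch_fixed 0.64 725 205 236 156 202
side notch_sliding 0.95 711 205 236 156 202
side notch_sliding 0.28 1460 199 243 142 221
side pepper_mill 0.57 477 282 297 90 128
side bowl 0.79 3814 158 229 300 368
top rest 0.96 1278 238 317 147 178
top rack 0.59 1358 250 291 199 242
top long_skewer 0.75 168 220 319 223 235
top short_skewer 0.84 160 223 283 204 212
top sleeve_hole 0.93 577 259 310 148 170
top notch_fixed 0.61 1244 238 316 147 178
top notch_sliding 0.77 527 261 310 148 170
top notch_sliding 0.49 182 222 295 204 214
top pepper_mill 0.55 441 376 405 207 224
top bowl 0.77 2031 98 148 149 198
[ 0.62509753 -0.16096652  0.094     ] [ 0.65112883 -0.00480067  0.094     ] 0.15832056421046065
long tip [ 0.40831124 -0.21018927  0.052     ] handle end [0.44688763 0.13262219 0.052     ]
short tip [ 0.47711419 -0.14608261  0.052     ] handle end [0.50738697 0.12565308 0.052     ]
rack [0.53014845 0.02640188 0.061     ]
rack [ 0.5176161  -0.09339156  0.061     ]
rack [ 0.39014015 -0.07643863  0.061     ]
rack [0.40265439 0.04175233 0.061     ]
```

```bash
cat > fit.py <<'E'
from h import *
from scipy.optimize import minimize
def box(x0,x1,y0,y1,z0,z1):
    V=np.array([[x,y,z] for x in(x0,x1) for y in(y0,y1) for z in(z0,z1)])
    return [(V[i],V[j]) for i in range(8) for j in range(i+1,8) if (np.abs(V[i]-V[j])>1e-9).sum()==1]
def plate(yc,h=.094):
    E=[]
    for y in(yc-.003,yc+.003):
        P=[(-.028,.01),(-.028,h),(-.014,h),(-.007,.087),(-.007,.080),(.007,.080),(.007,.087),(.014,h),(.028,h),(.028,.01)]
        P=[np.array([a,y,b]) for a,b in P]; E+=list(zip(P[:-1],P[1:]))
    for x in(-.028,.028): E.append((np.array([x,yc-.003,h]),np.array([x,yc+.003,h])))
    return E
def rest_edges(e=0):
    E=plate(-.09)+plate(.066+e)
    E+=[l for l in box(-.013,.013,-.06+e,.063+e,.021,.047) if l[0][2]>.04 and l[1][2]>.04]
    E+=[l for l in box(-.020,.020,.019+e,.023+e,.017,.051) if l[0][2]>.04 and l[1][2]>.04]
    E+=[(np.array([x,-.09,.004]),np.array([x,.12,.004])) for x in(-.025,.025)]
    return E
def rack_edges():
    E=[]
    for y in(-.061,-.055,.055,.061):
        E.append((np.array([-.065,y,.061]),np.array([.065,y,.061])))
    for x in(-.065,.065):
        for y in(-.058,.058): E.append((np.array([x,y-.003,.061]),np.array([x,y+.003,.061]))); 
    E+=[(np.array([x,y,.061]),np.array([x,y,.0])) for x in(-.065,.065) for y in(.061,-.061)]
    return E
def skew_edges(L,z=0):
    E=[]
    for x in(-.004,.004): E.append((np.array([x,-L,0]),np.array([x,.075,0])))
    for x in(-.009,.009): E.append((np.array([x,.075,.007]),np.array([x,.155,.007])))
    for y in(.075,.155): E.append((np.array([-.009,y,.007]),np.array([.009,y,.007])))
    return E
def pts(E,n=30):
    return np.concatenate([a+(b-a)*np.linspace(0,1,max(3,int(np.linalg.norm(b-a)/.002)))[:,None] for a,b in E])
def xf(P,p): return P@rz(p[2]).T+np.array([p[0],p[1],p[3] if len(p)>3 else 0])
def gmag(im,s=1.0):
    g=cv2.GaussianBlur(im.astype(np.float32),(0,0),s); 
    m=0
    for k in range(3):
        m=m+cv2.Sobel(g[...,k],cv2.CV_32F,1,0)**2+cv2.Sobel(g[...,k],cv2.CV_32F,0,1)**2
    m=np.sqrt(m); return np.minimum(m,np.percentile(m,98))/np.percentile(m,98)
def score(p,P,C,G,cams=('side','top')):
    t=0
    for n in cams:
        uv=proj(C[n],xf(P,p)).astype(np.float32)
        t+=cv2.remap(G[n],uv[:,0][None],uv[:,1][None],cv2.INTER_LINEAR).mean()
    return -t
def fit(p0,E,C,ims,cams=('side','top'),s=1.2,step=.004):
    P=pts(E); G={n:gmag(ims[n],s) for n in cams}; best=None
    for dx in(-step,0,step):
        for dy in(-step,0,step):
            q=np.array(p0,float); q[0]+=dx;q[1]+=dy
            sim=np.vstack([q]+[q+d for d in np.diag([.004,.004,.02,.004][:len(q)])])
            r=minimize(score,q,(P,C,G,cams),method='Nelder-Mead',options=dict(initial_simplex=sim,xatol=1e-5,fatol=1e-5))
            if best is None or r.fun<best.fun: best=r
    return best
def overlay(im,c,Es,fn,crop,sc):
    x0,x1,y0,y1=crop; o=cv2.resize(cv2.cvtColor(im,cv2.COLOR_RGB2BGR)[y0:y1,x0:x1],None,fx=sc,fy=sc,interpolation=cv2.INTER_CUBIC)
    for E,p,col in Es:
        for a,b in E:
            uv=proj(c,xf(np.array([a,b]),p)); uv=((uv+.5-[x0,y0])*sc*8-4).astype(int)
            cv2.line(o,tuple(map(int,uv[0])),tuple(map(int,uv[1])),col,1,cv2.LINE_AA,3)
    cv2.imwrite('pics/'+fn,o)
E
cat > f1.py <<'E'
from fit import *
C,M=pickle.load(open('C.pkl','rb')); ims={n:M[n+'_im'] for n in('side','top')}
d=np.radians
def go(name,p0,E):
    for cams in(('side','top'),('side',),('top',)):
        r=fit(p0,E,C,ims,cams); print(name,cams,np.round(r.x[:2]*1000,1),round(np.degrees(r.x[2]),2),round(r.fun,3))
        if len(cams)==2: out=r.x
    return out
pr=go('rest',[.640,-.071,d(-9.5)],rest_edges())
pk=go('rack',[.460,-.025,d(-6.2)],rack_edges())
ls,ss=skew_edges(.185),skew_edges(.095)
pl=go('long',[.430,-.022,d(-6.4),.052],ls)
ps=go('short',[.490,-.028,d(-6.4),.052],ss)
pickle.dump((pr,pk,pl,ps),open('P.pkl','wb'))
es=[(rest_edges(),pr,(0,255,0)),(rack_edges(),pk,(255,255,0)),(ls,pl,(0,255,255)),(ss,ps,(255,0,255))]
overlay(ims['top'],C['top'],es,'ov_top.png',(210,335,135,250),5)
overlay(ims['side'],C['side'],es,'ov_side.png',(190,320,130,245),5)
E
python3 f1.py
```

```text
rest ('side', 'top') [643.4 -89. ] -8.1 -1.175
rest ('side',) [648.1 -77.3] -9.86 -0.558
rest ('top',) [643.1 -83.8] -9.88 -0.657
rack ('side', 'top') [461.2 -26.4] -7.5 -1.546
rack ('side',) [460.9 -27.9] -6.52 -0.805
rack ('top',) [461.1 -26.1] -8.52 -0.768
long ('side', 'top') [432.2 -17.7] -6.57 -1.315
long ('side',) [433.1 -14.5] -6.5 -0.666
long ('top',) [431.4 -17.5] -6.66 -0.659
short ('side', 'top') [493.8 -26.1] -5.19 -1.224
short ('side',) [495.4 -22.9] -4.95 -0.69
short ('top',) [490.4 -28.4] -6.64 -0.576
```

View pics/ov_top.png

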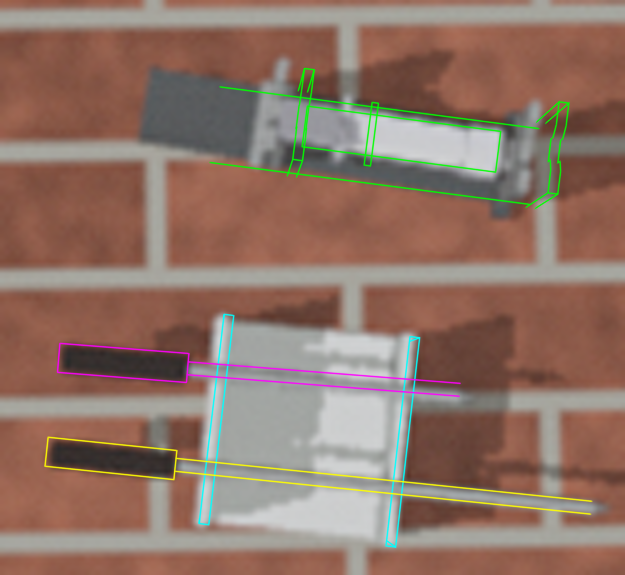

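View pics/ov_side.png

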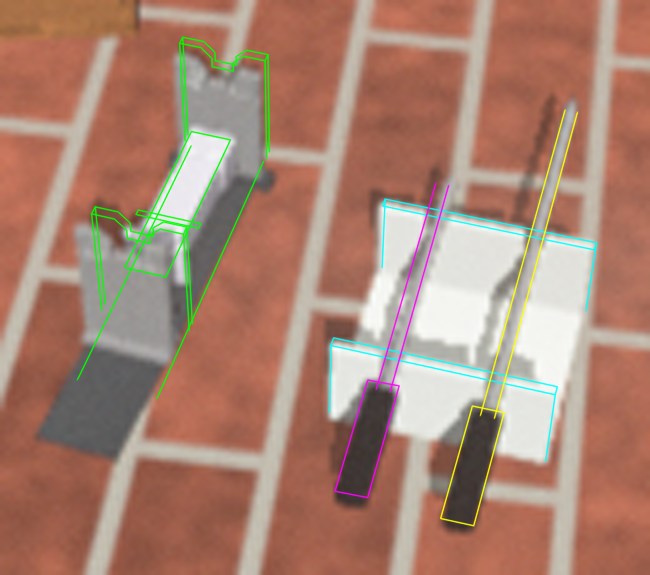

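Run:
```python
from fit import *
C,M=pickle.load(open('C.pkl','rb'))
def z(n,fn,x0,x1,y0,y1,f):
    o=cv2.resize(cv2.cvtColor(M[n+'_im'],cv2.COLOR_RGB2BGR)[y0:y1,x0:x1],None,fx=f,fy=f,interpolation=cv2.INTER_CUBIC)
    for x in range(x0,x1,5):
        cv2.line(o,((x-x0)*f,0),((x-x0)*f,6 if x%10 else 12),(255,255,255),1)
        if x%10==0: cv2.putText(o,str(x),((x-x0)*f,24),0,.4,(255,255,255))
    for y in range(y0,y1,5):
        cv2.line(o,(0,(y-y0)*f),(6 if y%10 else 12,(y-y0)*f),(255,255,255),1)
        if y%10==0: cv2.putText(o,str(y),(14,(y-y0)*f+4),0,.4,(255,255,255))
    cv2.imwrite('pics/'+fn,o)
z('top','z_rest_top.png',235,325,140,190,8)
z('side','z_rest_side.png',195,250,135,227,6)
z('top','z_rack_top.png',215,325,195,250,7)
z('side','z_rack_side.png',245,315,145,242,6)
```

```text
(no output)
```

View pics/z_rest_top.png

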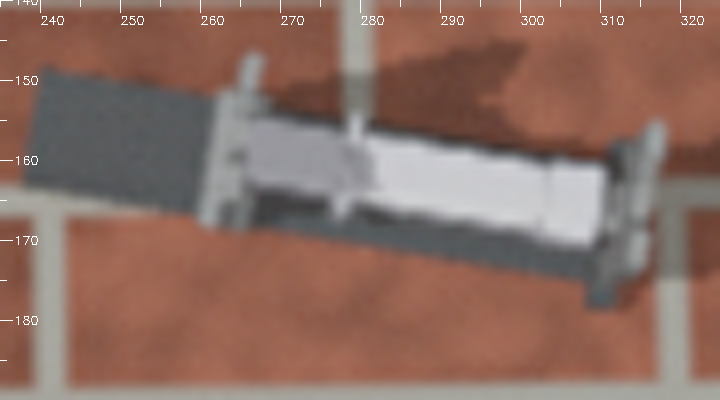

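View pics/z_rest_side.png

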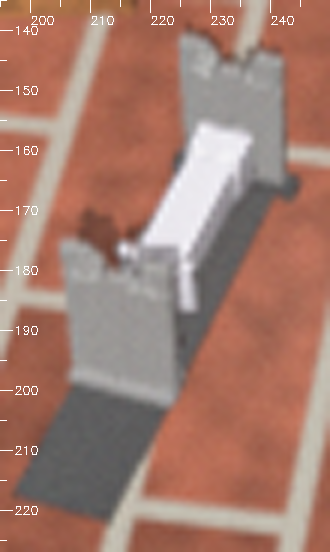

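View pics/z_rack_top.png

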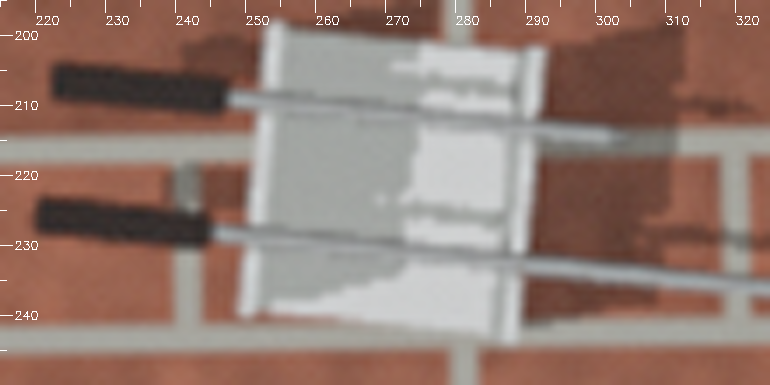

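View pics/z_rack_side.png

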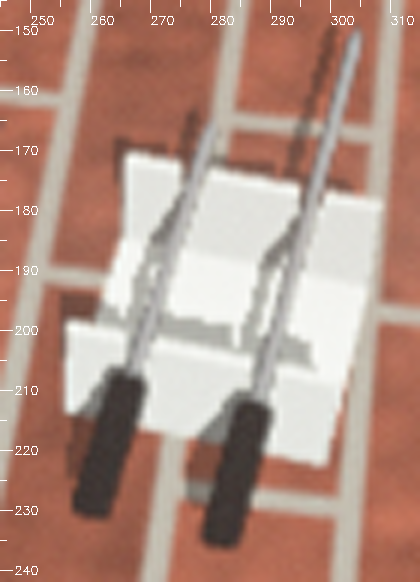

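```bash
cat > f2.py <<'E'
from fit import *
from scipy.optimize import least_squares
C,M=pickle.load(open('C.pkl','rb')); ims={n:M[n+'_im'] for n in('side','top')}
def lsq(cor,p0,cams,nz=3,off=False):
    def f(p):
        o=[]
        for k in cams:
            for P,uv in cor[k]: o+=list((proj(C[k],xf(np.array([P]),p))[0]-uv)/1.0)
        return o
    r=least_squares(f,p0,loss='soft_l1'); return r.x,np.array(f(r.x)).reshape(-1,2)
rest={'side':[((.028,.069,.094),(205.3,175.3)),((-.028,.069,.094),(224,178.5)),((-.028,.069,.004),(222.8,202.5)),((.028,.069,.004),(206.7,198)),
 ((.028,-.087,.094),(225.3,140.8)),((-.028,-.087,.094),(242,145))],
 'top':[((.028,.066,.094),(266,147)),((.028,-.09,.094),(316.5,155.8)),((-.028,-.09,.094),(313.5,174)),((-.028,.069,.004),(260,168.3)),
 ((.02,.021,.051),(279.3,154)),((-.02,.021,.051),(277.3,167))]}
rack={'top':[((.065,.061,.061),(252.8,198.3)),((.065,-.061,.061),(292.3,201.8)),((-.065,-.061,.061),(288.8,243.5)),((-.065,.061,.061),(249,240)) ],
 'side':[((.065,.061,.061),(255.8,199.5)),((-.065,.061,.061),(301.2,209)),((.065,-.061,.061),(265.8,170.8)),((-.065,-.061,.061),(307.8,178.5)),((-.065,.061,0),(298.5,222.5))]}
def sk(L,top,side):
    return {'top':[((0,-L-.008,0),top[0]),((0,.075,.0),top[1]),((0,.155,0.),top[2])],'side':[((0,-L-.008,0),side[0]),((0,.075,.0),side[1]),((0,.155,0),side[2])]}
long=sk(.185,[(331,237),(245.5,228.5),(220.3,225.5)],[(304.3,150.5),(287.8,211),(281.5,234)])
short=sk(.095,[(305,214.8),(247.8,209),(222.5,206.5)],[(281.3,166),(266.3,206.5),(259.5,229)])
P={}
for nm,cor,p0 in(('rest',rest,[.64,-.07,-.16]),('rack',rack,[.46,-.026,-.11]),('long',long,[.43,-.02,-.11,.052]),('short',short,[.49,-.02,-.11,.052])):
    for cams in(('side','top'),('side',),('top',)):
        if len(cams)==1 and len(p0)==4:  continue
        x,res=lsq(cor,p0,cams); print(nm,cams,np.round(x[:2]*1000,1),round(np.degrees(x[2]),2),np.round(x[3:]*1000,1))
        if len(cams)==2: P[nm]=x; print(np.round(res,1).tolist())
pickle.dump(P,open('P.pkl','wb'))
es=[(rest_edges(),P['rest'],(0,255,0)),(rack_edges(),P['rack'],(255,255,0)),(skew_edges(.185),P['long'],(0,255,255)),(skew_edges(.095),P['short'],(255,0,255))]
overlay(ims['top'],C['top'],es,'ov_top2.png',(210,335,135,250),6)
overlay(ims['side'],C['side'],es,'ov_side2.png',(195,315,130,230),6)
E
python3 f2.py
```

```text
rest ('side', 'top') [645.4 -71.3] -10.77 []
[[-0.4, 0.7], [-0.9, 2.3], [1.7, -1.1], [0.6, -1.3], [-0.2, 1.1], [0.1, 1.0], [0.1, -0.2], [0.2, 0.0], [0.1, -0.1], [1.2, 0.1], [-0.0, 0.2], [-0.2, -0.3]]
rest ('side',) [646.  -73.6] -10.73 []
rest ('top',) [645.3 -70.7] -10.79 []
rack ('side', 'top') [461.3 -23.7] -6.07 []
[[0.1, 0.4], [-0.1, -0.1], [0.0, -0.6], [0.5, -0.3], [0.7, -0.2], [0.1, -0.5], [-0.2, -0.3], [-0.5, -0.0], [-0.1, -0.2]]
rack ('side',) [461.8 -23.1] -6.22 []
rack ('top',) [460.5 -24.2] -5.77 []
long ('side', 'top') [430.5 -20.9] -6.5 [52.8]
[[0.5, -1.3], [-0.0, 0.9], [0.2, 0.4], [0.5, -0.2], [0.2, -0.4], [-0.3, -0.1]]
short ('side', 'top') [489.6 -28.9] -7.04 [52.7]
[[-0.3, -1.4], [0.6, 0.7], [0.1, 0.2], [-0.2, 0.3], [0.2, -0.2], [0.0, -0.6]]
```

View pics/ov_top2.png

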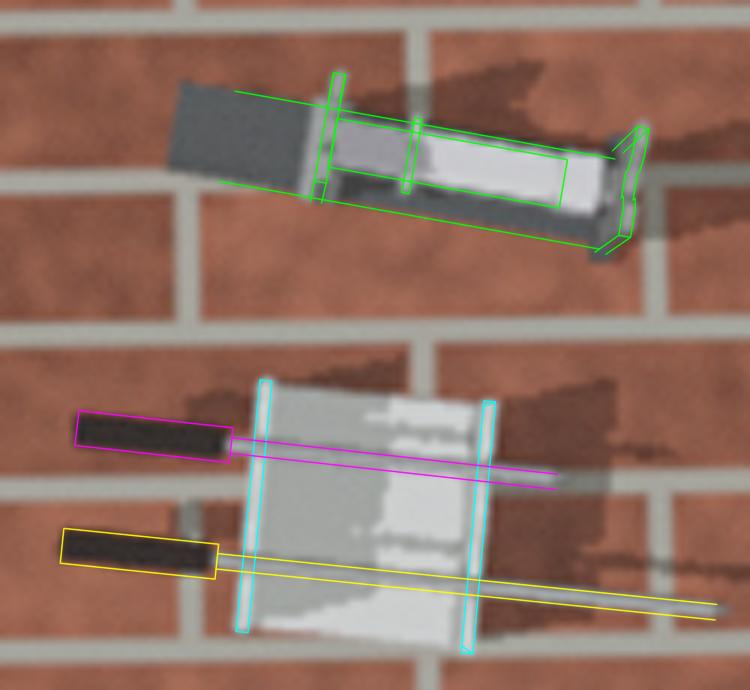

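View pics/ov_side2.png

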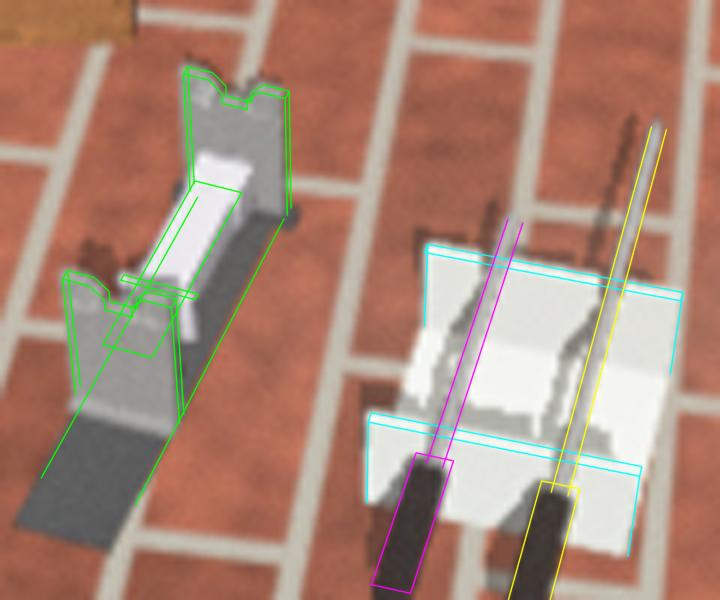

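```bash
cat > f3.py <<'E'
from fit import *
C,M=pickle.load(open('C.pkl','rb')); P=pickle.load(open('P.pkl','rb')); c=C['top']
def edgefit(cam,im,a,b,z,p,half=3.5,n=25,nx=None,verbose=True,sgn=0):
    """a,b local xy ends of edge at height z; search along perpendicular in image; return local offset points"""
    g=cv2.cvtColor(im,cv2.COLOR_RGB2GRAY).astype(np.float32); g=cv2.GaussianBlur(g,(0,0),.7)
    A=proj(cam,xf(np.array([[*a,z],[*b,z]]),p)); t=np.linspace(.05,.95,n)[:,None]; Q=A[0]+(A[1]-A[0])*t
    d=(A[1]-A[0])/np.linalg.norm(A[1]-A[0]); nn=np.array([-d[1],d[0]]); s=np.arange(-half,half+.01,.1)
    W=[]
    for q in Q:
        l=q+nn*s[:,None]; v=cv2.remap(g,l[:,0][None].astype(np.float32),l[:,1][None].astype(np.float32),cv2.INTER_CUBIC)[0]
        dv=np.gradient(v,.1); dv=np.abs(dv) if sgn==0 else np.maximum(sgn*dv,0)
        k=dv.argmax(); W.append((*back(cam,l[k],z),dv[k]))
    W=np.array(W); L=(W[:,:3]-[p[0],p[1],0])@rz(p[2])
    return L,W[:,3]
if __name__=='__main__':
    p=P['rest']; im=M['top_im']
    for nm,a,b,z in(('strip -x',(-.025,-.08),(-.025,.05),.004),('strip -x far',(-.025,.075),(-.025,.11),.004),('strip +x far',(.025,.08),(.025,.11),.004),('sl -x',(-.013,-.055),(-.013,.015),.047),('sl +x',(.013,-.055),(.013,.015),.047),('sl+x2',(.013,.025),(.013,.06),.047),('col end',(.012,-.08),(-.012,-.08),.049),('col start',(.012,-.058),(-.012,-.058),.049),('platef',(.026,-.093),(-.026,-.093),.094),('flange-',(.018,.019),(-.018,.019),.051),('flange+',(.018,.023),(-.018,.023),.051)):
        L,w=edgefit(c,im,a,b,z,p)
        print(nm,'x',np.round(L[::3,0]*1000,1),'y',np.round(L[::3,1]*1000,0 if abs(a[1]-b[1])>.01 else 1),'w',w.astype(int)[::6])
E
python3 f3.py
```

```text
strip -x x [-21.1 -23.7 -23.  -22.7 -25.  -21.1 -23.7 -23.  -22.7] y [-74. -59. -44. -30. -15.  -0.  14.  29.  43.] w [11  9 13 14 15]
strip -x far x [-21.7 -25.3 -23.  -23.7 -24.3 -21.7 -23.  -23.  -24.3] y [ 77.  81.  85.  89.  93.  96. 100. 104. 108.] w [ 5 17 17 27 28]
strip +x far x [23.  30.3 28.6 28.9 25.  31.2 30.3 30.3 32.9] y [ 81.  85.  88.  92.  95.  98. 102. 105. 109.] w [4 5 3 5 6]
sl -x x [-13.6 -12.  -14.  -12.  -13.  -11.4 -12.7 -10.8 -12.7] y [-51. -44. -36. -28. -20. -12.  -4.   4.  11.] w [49 50 53 63 52]
sl +x x [15.2 17.1 15.2 17.1 15.2 14.9 16.2 14.9 16.5] y [-52. -44. -36. -28. -20. -12.  -4.   4.  11.] w [71 76 68 64 63]
sl+x2 x [14.  14.  15.5 14.3 14.3 14.  15.9 15.5 11.7] y [27. 31. 35. 39. 42. 46. 50. 54. 58.] w [32 40 49 40 25]
col end x [ 10.8   8.1   5.4   2.7  -0.   -2.7  -5.4  -8.1 -10.8] y [-79.1 -79.4 -79.7 -80.6 -77.8 -78.1 -78.7 -79.1 -79.1] w [57 46 39 43 50]
col start x [ 10.8   8.1   5.4   2.7  -0.   -2.7  -5.4  -8.1 -10.8] y [-59.6 -58.9 -60.2 -55.2 -55.5 -61.8 -59.3 -59.9 -59.9] w [10  4  2  6 14]
platef x [ 23.4  17.6  11.6   5.8  -0.   -5.9 -11.7 -17.6 -23.4] y [-95.1 -95.7 -84.5 -85.4 -92.1 -90.6 -93.3 -93.9 -94.2] w [35 25 22 19 23]
flange- x [ 16.2  12.1   8.1   4.1   0.   -4.   -8.1 -12.2 -16.2] y [24.  23.7 13.  12.7 12.4  8.  10.2 26.2 25. ] w [47 19 26 17 38]
flange+ x [ 16.2  12.1   8.1   4.1   0.   -4.   -8.1 -12.2 -16.2] y [23.6 23.3 16.7 12.6 12.  12.  13.6 25.8 25.5] w [41 19 33 12 40]
```

```bash
sed -i 's/-uv)\/1.0/-uv+.5)/' f2.py; python3 f2.py | grep -v '\[\[' ; python3 f3.py
cat >> h.py <<'E'
def obs(): 
    o=ctrl.get_obs(); print('t',round(o['clock'],2),'tcp',np.round(o['tool_pos']*1000,1),'rpy',np.round(o['orientation'],2),'F',np.round(o['force'],2),'open',round(o['opening']*1000,2)); return o
def delta(x,y,z,yaw):
    """tool-frame shift (cm) now, and roll (rad)"""
    o=obs(); Rt=R.from_euler('xyz',o['orientation'],degrees=True).as_matrix()
    d=np.array([x,y,z])-o['tool_pos']; dy=(yaw-o['orientation'][2]+180)%360-180
    print('shift cm in tool',np.round(Rt.T@d*100,2),'roll rad',round(-np.radians(dy),4))
    R2=R.from_euler('xyz',[180,0,yaw],degrees=True).as_matrix(); print('after turn',np.round(R2.T@d*100,2))
E
python3 - <<'E'
from h import *
P=pickle.load(open('P.pkl','rb')); p=P['rest']
delta(p[0],p[1],.227,np.degrees(p[2])-90)
E
```

```text
rest ('side', 'top') [647.  -70.3] -10.8 []
rest ('side',) [647.9 -75.5] -10.71 []
rest ('top',) [646.9 -69.2] -10.81 []
rack ('side', 'top') [462.9 -23.5] -5.95 []
rack ('side',) [463.5 -24.7] -6.2 []
rack ('top',) [462.  -22.7] -5.76 []
long ('side', 'top') [432.1 -19.4] -6.47 [56.5]
short ('side', 'top') [491.  -27.3] -6.99 [56.5]
strip -x x [-13.5 -25.  -24.7 -24.  -13.5 -25.7 -15.2 -24.7 -23.7] y [-74. -59. -44. -30. -15.  -0.  14.  29.  43.] w [15  9 12 21 16]
strip -x far x [-24.  -24.  -24.7 -25.3 -22.7 -24.3 -24.  -25.7 -25.7] y [ 77.  81.  85.  89.  93.  96. 100. 104. 108.] w [ 7 15 19 30 31]
strip +x far x [25.  25.7 28.  24.  27.  29.6 29.3 29.6 30.3] y [ 82.  85.  88.  92.  95.  98. 102. 105. 109.] w [5 5 4 6 6]
sl -x x [-12.  -14.  -12.  -12.7 -14.6 -13.  -14.3 -15.5 -13.6] y [-52. -44. -36. -28. -20. -12.  -4.   4.  12.] w [58 53 58 55 49]
sl +x x [13.3 15.2 14.  12.7 14.6 12.7 14.6 13.3 12. ] y [-52. -44. -36. -28. -20. -12.  -4.   4.  12.] w [68 67 75 74 56]
sl+x2 x [12.4 11.4 13.3 13.3 13.  12.  11.1 13.  10.5] y [27. 31. 35. 39. 43. 46. 50. 54. 58.] w [33 43 46 36 
[... 212 characters left out ...]
8] y [-60.2 -60.8 -55.8 -61.8 -56.7 -62.4 -54.9 -60.8 -61.5] w [16  5  3  4 10]
platef x [ 23.4  17.6  11.7   5.7  -0.   -5.9 -11.7 -17.6 -23.4] y [-95.7 -96.6 -95.1 -83.3 -93.  -92.4 -93.9 -94.8 -95.4] w [36 27 19 16 25]
flange- x [ 16.2  12.1   8.1   4.1   0.   -4.   -8.1 -12.2 -16.2] y [24.  22.1 13.  11.1 10.8 10.2  9.9 24.7 24. ] w [44 14 31 19 42]
flange+ x [ 16.2  12.1   8.1   4.1   0.   -4.   -8.1 -12.2 -16.2] y [23.6 23.3 12.6 12.3 12.3 12.  12.6 21.7 23.9] w [48 16 17 10 42]
t 2.1 tcp [ 191.6 -647.2  226.5] rpy [ 180.     -0.   -163.51] F [ 0.04 -0.43 -0.15] open 87.33
shift cm in tool [-6.004e+01  4.239e+01 -4.000e-02] roll rad -1.0944
after turn [-6.520e+01 -3.392e+01 -5.000e-02]
```

jog_arm --commands '[{"roll":-0.137},{"roll":-0.137},{"roll":-0.137},{"roll":-0.137},{"roll":-0.137},{"roll":-0.137},{"roll":-0.137},{"roll":-0.135},{"x":-4.0,"y":-2.08},{"x":-4.0,"y":-2.08},{"x":-4.0,"y":-2.08},{"x":-4.0,"y":-2.08}]'

```text
validation failed for argument at $.co...
```

jog_arm --commands '[{"x":-4.0,"y":-2.08},{"x":-4.0,"y":-2.08},{"x":-4.0,"y":-2.08},{"x":-4.0,"y":-2.08},{"x":-4.0,"y":-2.08},{"x":-4.0,"y":-2.08},{"x":-4.0,"y":-2.08},{"x":-4.0,"y":-2.08},{"x":-4.0,"y":-2.08},{"x":-4.0,"y":-2.08},{"x":-4.0,"y":-2.08},{"x":-4.0,"y":-2.08}]'

```text
validation failed for argument at $.co...
```

Run:
```python
from h import *
P=pickle.load(open('P.pkl','rb')); p=P['rest']
delta(p[0],p[1],.015,np.degrees(p[2])-90)
```

```text
t 2.1 tcp [ 191.6 -647.2  226.5] rpy [ 180.     -0.   -163.51] F [ 0.04 -0.43 -0.15] open 87.33
shift cm in tool [-60.04  42.39  21.16] roll rad -1.0944
after turn [-65.2  -33.92  21.15]
```

jog_arm --commands '[{"x":0,"y":0,"z":0,"roll":-0.137},{"x":0,"y":0,"z":0,"roll":-0.137},{"x":0,"y":0,"z":0,"roll":-0.137},{"x":0,"y":0,"z":0,"roll":-0.137},{"x":0,"y":0,"z":0,"roll":-0.137},{"x":0,"y":0,"z":0,"roll":-0.137},{"x":0,"y":0,"z":0,"roll":-0.137},{"x":0,"y":0,"z":0,"roll":-0.135},{"x":-4,"y":-2.08,"z":0,"roll":0},{"x":-4,"y":-2.08,"z":0,"roll":0}]'

```text
clock: 3.1
tool_pos: [0.2472, -0.5761, 0.2259]
orientation: [180.0, 0.0, -101.0]
force: [1.1, -0.7, -0.4]
opening: 0.0876
```

jog_arm --commands '[{"x":-4,"y":-2.08,"z":0,"roll":0},{"x":-4,"y":-2.08,"z":0,"roll":0},{"x":-4,"y":-2.08,"z":0,"roll":0},{"x":-4,"y":-2.08,"z":0,"roll":0},{"x":-4,"y":-2.08,"z":0,"roll":0},{"x":-4,"y":-2.08,"z":0,"roll":0},{"x":-4,"y":-2.08,"z":0,"roll":0},{"x":-4,"y":-2.08,"z":0,"roll":0},{"x":-4,"y":-2.08,"z":0,"roll":0},{"x":-4,"y":-2.08,"z":0,"roll":0},{"x":-4,"y":-2.08,"z":0,"roll":0},{"x":-4,"y":-2.08,"z":0,"roll":0}]'

```text
clock: 4.3
tool_pos: [0.5838, -0.1502, 0.2269]
orientation: [-180.0, 0.0, -100.8]
force: [0.6, -1.3, 0.4]
opening: 0.0872
```

Run:
```python
from h import *
P=pickle.load(open('P.pkl','rb')); p=P['rest']
delta(p[0],p[1],.015,np.degrees(p[2])-90)
```

```text
t 4.3 tcp [ 583.8 -150.2  226.9] rpy [-179.96    0.   -100.81] F [ 0.64 -1.27  0.37] open 87.25
shift cm in tool [-9.03 -4.7  21.2 ] roll rad -0.0002
after turn [-9.03 -4.71 21.19]
```

jog_arm --commands '[{"x":-4,"y":-2.08,"z":0,"roll":0},{"x":-2,"y":-1,"z":3,"roll":0},{"x":0,"y":0,"z":4,"roll":0},{"x":0,"y":0,"z":4,"roll":0},{"x":0,"y":0,"z":0,"roll":0},{"x":0,"y":0,"z":0,"roll":0}]'

```text
clock: 4.9
tool_pos: [0.6245, -0.0991, 0.1171]
orientation: [180.0, -0.1, -100.8]
force: [0.7, 0.1, 1.5]
opening: 0.0876
```

Run:
```python
from h import *
P=pickle.load(open('P.pkl','rb')); p=P['rest']
delta(p[0],p[1],.015,np.degrees(p[2])-90)
s=snap('top','t1.png'); s2=snap('side','s1.png')
for s,n,(x0,x1,y0,y1) in((s,'t1',(210,340,110,210)),(s2,'s1',(180,300,70,200))):
    cv2.imwrite(f'pics/{n}c.png',cv2.resize(cv2.cvtColor(s['image'],cv2.COLOR_RGB2BGR)[y0:y1,x0:x1],None,fx=4.5,fy=4.5,interpolation=cv2.INTER_CUBIC))
```

```text
t 4.9 tcp [624.5 -99.1 117.1] rpy [ 1.7995e+02 -6.0000e-02 -1.0081e+02] F [0.66 0.07 1.52] open 87.6
shift cm in tool [-3.26 -1.68 10.2 ] roll rad -0.0
after turn [-3.24 -1.67 10.21]
```

View pics/t1c.png

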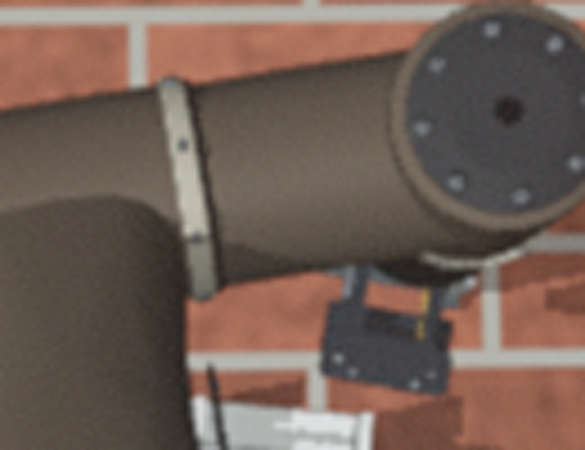

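View pics/s1c.png

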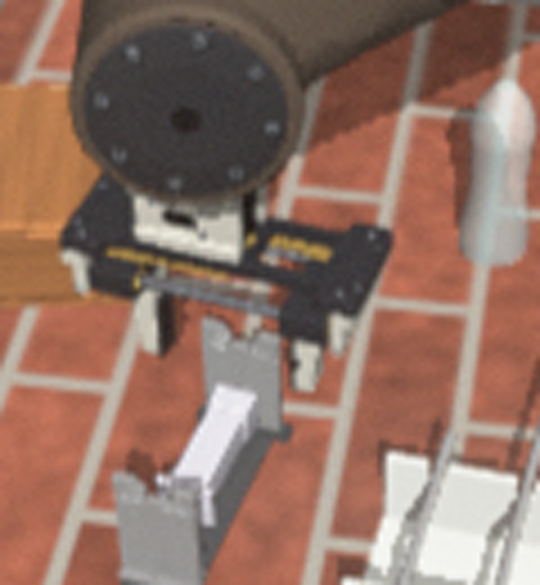

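jog_arm --commands '[{"x":-1.6,"y":-0.84,"z":0,"roll":0},{"x":-1.64,"y":-0.83,"z":1,"roll":0},{"x":0,"y":0,"z":3,"roll":0},{"x":0,"y":0,"z":0,"roll":0},{"x":0,"y":0,"z":0,"roll":0}]'

```text
clock: 5.5
tool_pos: [0.647, -0.0696, 0.0765]
orientation: [179.9, -0.0, -100.8]
force: [1.0, 0.4, 0.5]
opening: 0.0879
```

Run:
```python
from h import *
P=pickle.load(open('P.pkl','rb')); p=P['rest']
delta(p[0],p[1],.015,np.degrees(p[2])-90)
s2=snap('side','s2.png')
for s,n,(x0,x1,y0,y1) in((s2,'s2',(180,260,120,220)),):
    cv2.imwrite(f'pics/{n}c.png',cv2.resize(cv2.cvtColor(s['image'],cv2.COLOR_RGB2BGR)[y0:y1,x0:x1],None,fx=6,fy=6,interpolation=cv2.INTER_CUBIC))
```

```text
t 5.5 tcp [647.  -69.6  76.5] rpy [ 1.7994e+02 -4.0000e-02 -1.0079e+02] F [1.01 0.4  0.5 ] open 87.94
shift cm in tool [ 0.06 -0.02  6.15] roll rad 0.0003
after turn [ 0.07 -0.01  6.15]
```

View pics/s2c.png

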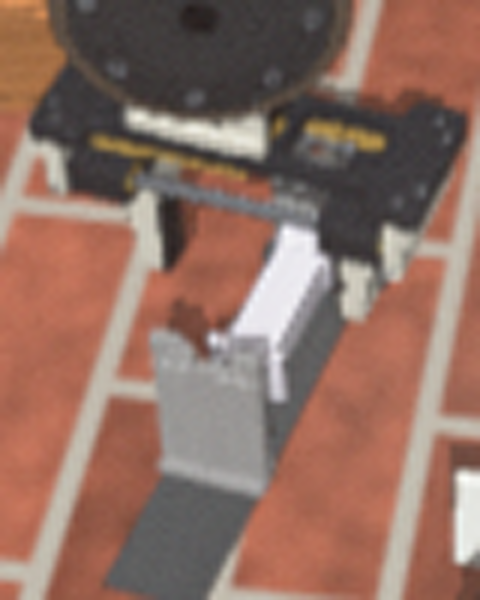

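jog_arm --commands '[{"x":0,"y":0,"z":2,"roll":0},{"x":0,"y":0,"z":2,"roll":0},{"x":0,"y":0,"z":1.5,"roll":0},{"x":0,"y":0,"z":0.6,"roll":0},{"x":0,"y":0,"z":0,"roll":0},{"x":0,"y":0,"z":0,"roll":0}]'

```text
clock: 6.15
tool_pos: [0.6475, -0.0701, 0.0164]
orientation: [-179.9, 0.0, -100.8]
force: [0.0, 0.3, 0.9]
opening: 0.0875
```

Run:
```python
from h import *
P=pickle.load(open('P.pkl','rb')); p=P['rest']
delta(p[0],p[1],.015,np.degrees(p[2])-90)
s2=snap('side','s3.png')
for s,n,(x0,x1,y0,y1) in((s2,'s3',(180,260,120,220)),):
    cv2.imwrite(f'pics/{n}c.png',cv2.resize(cv2.cvtColor(s['image'],cv2.COLOR_RGB2BGR)[y0:y1,x0:x1],None,fx=6,fy=6,interpolation=cv2.INTER_CUBIC))
```

```text
t 6.15 tcp [647.5 -70.1  16.4] rpy [-1.7994e+02  1.0000e-02 -1.0082e+02] F [0.02 0.28 0.91] open 87.52
shift cm in tool [0.03 0.05 0.14] roll rad -0.0002
after turn [0.03 0.05 0.14]
```

View pics/s3c.png

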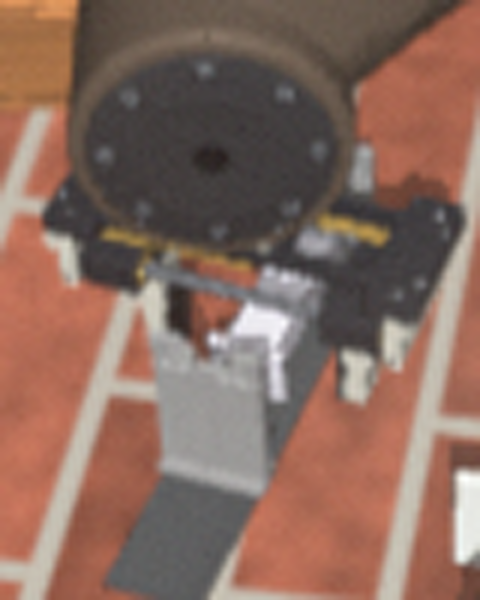

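jog_arm --commands '[{"x":0,"y":0,"z":0.1,"roll":0},{"x":0,"y":0,"z":0,"roll":0},{"x":0,"y":0,"z":0,"roll":0},{"x":0,"y":0,"z":0,"roll":0},{"x":0,"y":0,"z":0,"roll":0}]' --gripper 4.4

```text
clock: 6.7
tool_pos: [0.6468, -0.0701, 0.0146]
orientation: [-180.0, 0.0, -100.8]
force: [0.4, -0.4, -0.6]
opening: 0.0533
```

jog_arm --commands '[{"x":0,"y":0,"z":0,"roll":0},{"x":0,"y":0,"z":0,"roll":0},{"x":0,"y":0,"z":0,"roll":0}]' --gripper 3.0

```text
clock: 7.0
tool_pos: [0.6476, -0.0702, 0.0147]
orientation: [-179.9, 0.0, -100.8]
force: [3.5, -2.0, -2.3]
opening: 0.0321
```

jog_arm --commands '[{"x":0,"y":0,"z":0,"roll":0},{"x":0,"y":0,"z":0,"roll":0},{"x":0,"y":0,"z":0,"roll":0}]' --gripper 2.6

```text
clock: 7.3
tool_pos: [0.6483, -0.0703, 0.0147]
orientation: [-179.9, 0.0, -100.8]
force: [6.8, -3.8, -4.1]
opening: 0.0258
```

jog_arm --commands '[{"x":0,"y":0,"z":0,"roll":0},{"x":0,"y":0,"z":0,"roll":0},{"x":0,"y":0,"z":0,"roll":0},{"x":0,"y":0,"z":0,"roll":0}]' --gripper 2.0

```text
clock: 7.7
tool_pos: [0.6483, -0.0703, 0.0147]
orientation: [-179.9, 0.0, -100.8]
force: [7.5, -3.7, -5.2]
opening: 0.0258
```

Run:
```python
from h import *
for i in range(1): obs()
```

```text
t 7.7 tcp [648.3 -70.3  14.7] rpy [-1.7987e+02  1.0000e-02 -1.0079e+02] F [ 7.46 -3.67 -5.23] open 25.82
```

jog_arm --commands '[{"x":0,"y":-0.08,"z":0,"roll":0},{"x":0,"y":-0.07,"z":0,"roll":0},{"x":0,"y":0,"z":0,"roll":0}]'

```text
clock: 8.0
tool_pos: [0.6483, -0.0703, 0.0147]
orientation: [180.0, -0.0, -100.8]
force: [1.0, -0.2, 0.7]
opening: 0.0261
```

```bash
cat >> h.py <<'E'
def rf():
    o=obs(); a=np.radians(-10.8); x=np.array([np.cos(a),np.sin(a),0]); y=np.array([-np.sin(a),np.cos(a),0]); f=o['force']
    print('rest-frame F x %.1f y %.1f z %.1f'%(f@x,f@y,f[2]),'pos y %.2f x %.2f'%(1e3*(o['tool_pos']-[.6470,-.0703,0])@y,1e3*(o['tool_pos']-[.6470,-.0703,0])@x))
E
python3 -c "
from h import *
rf()"
```

```text
t 8.0 tcp [648.3 -70.3  14.7] rpy [ 180.     -0.   -100.82] F [ 1.05 -0.19  0.66] open 26.11
rest-frame F x 1.1 y 0.0 z 0.7 pos y 0.22 x 1.25
```

jog_arm --commands '[{"x":-0.1,"y":0,"z":0,"roll":0},{"x":-0.1,"y":0,"z":0,"roll":0},{"x":0,"y":0,"z":0,"roll":0}]'

```text
clock: 8.3
tool_pos: [0.6485, -0.069, 0.0147]
orientation: [180.0, -0.0, -100.8]
force: [1.6, -4.9, -0.3]
opening: 0.0259
```

```bash
python3 -c "
from h import *
rf()"
```

```text
t 8.3 tcp [648.5 -69.   14.7] rpy [ 1.7999e+02 -4.0000e-02 -1.0083e+02] F [ 1.57 -4.88 -0.33] open 25.89
rest-frame F x 2.5 y -4.5 z -0.3 pos y 1.59 x 1.19
```

jog_arm --commands '[{"x":-0.1,"y":0,"z":0,"roll":0},{"x":-0.1,"y":0,"z":0,"roll":0},{"x":0,"y":0,"z":0,"roll":0}]'

```text
clock: 8.6
tool_pos: [0.6488, -0.0671, 0.0147]
orientation: [180.0, -0.0, -100.8]
force: [1.9, -5.4, 0.5]
opening: 0.0257
```

```bash
python3 -c "
from h import *
rf()"
```

```text
t 8.6 tcp [648.8 -67.1  14.7] rpy [ 1.7999e+02 -4.0000e-02 -1.0083e+02] F [ 1.92 -5.4   0.48] open 25.7
rest-frame F x 2.9 y -4.9 z 0.5 pos y 3.52 x 1.18
```

jog_arm --commands '[{"x":-0.1,"y":0,"z":0,"roll":0},{"x":-0.1,"y":0,"z":0,"roll":0},{"x":-0.1,"y":0,"z":0,"roll":0},{"x":-0.1,"y":0,"z":0,"roll":0},{"x":0,"y":0,"z":0,"roll":0}]'

```text
clock: 9.1
tool_pos: [0.6495, -0.0635, 0.0147]
orientation: [180.0, -0.1, -100.8]
force: [1.6, -4.7, 0.8]
opening: 0.0259
```

```bash
python3 -c "
from h import *
rf()"
```

```text
t 9.1 tcp [649.5 -63.5  14.7] rpy [ 1.7998e+02 -5.0000e-02 -1.0084e+02] F [ 1.63 -4.74  0.84] open 25.87
rest-frame F x 2.5 y -4.4 z 0.8 pos y 7.17 x 1.18
```

jog_arm --commands '[{"x":-0.15,"y":0,"z":0,"roll":0},{"x":-0.15,"y":0,"z":0,"roll":0},{"x":-0.15,"y":0,"z":0,"roll":0},{"x":-0.15,"y":0,"z":0,"roll":0},{"x":-0.15,"y":0,"z":0,"roll":0},{"x":-0.15,"y":0,"z":0,"roll":0},{"x":0,"y":0,"z":0,"roll":0}]'

```text
clock: 9.8
tool_pos: [0.6512, -0.0538, 0.0147]
orientation: [180.0, -0.0, -100.8]
force: [0.6, -2.8, 0.9]
opening: 0.0257
```

Run:
```python
from h import *
rf()
s2=snap('side','s4.png')
for s,n,(x0,x1,y0,y1) in((s2,'s4',(180,260,120,220)),):
    cv2.imwrite(f'pics/{n}c.png',cv2.resize(cv2.cvtColor(s['image'],cv2.COLOR_RGB2BGR)[y0:y1,x0:x1],None,fx=6,fy=6,interpolation=cv2.INTER_CUBIC))
```

```text
t 9.8 tcp [651.2 -53.8  14.7] rpy [ 1.7998e+02 -2.0000e-02 -1.0083e+02] F [ 0.62 -2.76  0.91] open 25.74
rest-frame F x 1.1 y -2.6 z 0.9 pos y 16.99 x 1.08
```

View pics/s4c.png

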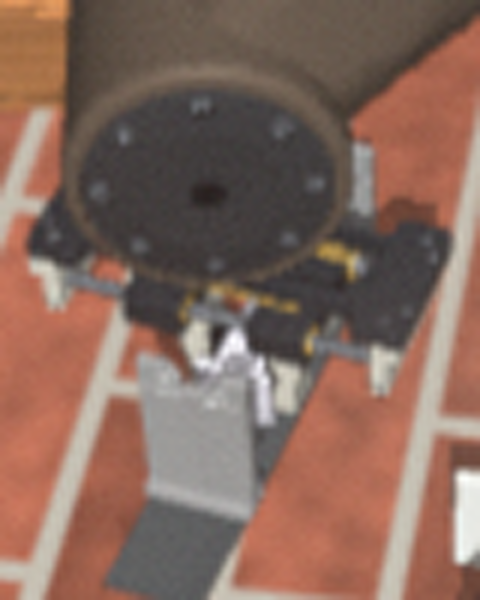

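jog_arm --commands '[{"x":-0.2,"y":0,"z":0,"roll":0},{"x":-0.2,"y":0,"z":0,"roll":0},{"x":-0.2,"y":0,"z":0,"roll":0},{"x":-0.2,"y":0,"z":0,"roll":0},{"x":-0.2,"y":0,"z":0,"roll":0},{"x":-0.2,"y":0,"z":0,"roll":0},{"x":-0.2,"y":0,"z":0,"roll":0},{"x":-0.2,"y":0,"z":0,"roll":0},{"x":-0.2,"y":0,"z":0,"roll":0},{"x":-0.2,"y":0,"z":0,"roll":0},{"x":-0.2,"y":0,"z":0,"roll":0},{"x":0,"y":0,"z":0,"roll":0}]'

```text
clock: 11.05
tool_pos: [0.6553, -0.0313, 0.0147]
orientation: [180.0, 0.0, -100.8]
force: [-1.8, -0.9, 5.1]
opening: 0.0259
```

```bash
python3 -c "
from h import *
rf()"
```

```text
t 11.05 tcp [655.3 -31.3  14.7] rpy [ 1.7997e+02  2.0000e-02 -1.0082e+02] F [-1.79 -0.92  5.1 ] open 25.94
rest-frame F x -1.6 y -1.2 z 5.1 pos y 39.85 x 0.89
```

jog_arm --commands '[{"x":-0.1,"y":0,"z":-0.05,"roll":0},{"x":-0.1,"y":0,"z":0,"roll":0},{"x":-0.1,"y":0,"z":0,"roll":0}]'

```text
clock: 11.35
tool_pos: [0.6557, -0.0291, 0.0147]
orientation: [179.9, -0.0, -100.8]
force: [-1.6, -5.8, 1.4]
opening: 0.0257
```

jog_arm --commands '[{"x":-0.1,"y":0,"z":0,"roll":0},{"x":-0.1,"y":0,"z":0,"roll":0}]'

```text
clock: 11.55
tool_pos: [0.6561, -0.0271, 0.0147]
orientation: [179.9, -0.0, -100.8]
force: [-1.5, -4.1, 0.0]
opening: 0.0258
```

jog_arm --commands '[{"x":-0.1,"y":0,"z":0,"roll":0},{"x":-0.1,"y":0,"z":0,"roll":0}]'

```text
clock: 11.75
tool_pos: [0.6565, -0.0252, 0.0147]
orientation: [180.0, -0.0, -100.8]
force: [-1.5, -3.6, -1.5]
opening: 0.0262
```

jog_arm --commands '[{"x":-0.1,"y":0,"z":0,"roll":0},{"x":-0.1,"y":0,"z":0,"roll":0}]'

```text
clock: 11.95
tool_pos: [0.6568, -0.0232, 0.0147]
orientation: [179.9, -0.0, -100.8]
force: [-2.5, -4.1, -1.4]
opening: 0.0258
```

```bash
python3 -c "
from h import *
rf()"
```

```text
t 11.95 tcp [656.8 -23.2  14.7] rpy [ 1.7995e+02 -1.0000e-02 -1.0084e+02] F [-2.53 -4.09 -1.37] open 25.8
rest-frame F x -1.7 y -4.5 z -1.4 pos y 48.15 x 0.83
```

jog_arm --commands '[{"x":-0.1,"y":0,"z":0,"roll":0},{"x":-0.1,"y":0,"z":0,"roll":0},{"x":-0.1,"y":0,"z":0,"roll":0}]'

```text
clock: 12.25
tool_pos: [0.6574, -0.0202, 0.0147]
orientation: [179.9, -0.0, -100.8]
force: [-2.2, -4.0, -2.2]
opening: 0.0259
```

jog_arm --commands '[{"x":-0.1,"y":0,"z":0,"roll":0},{"x":-0.1,"y":0,"z":0,"roll":0},{"x":-0.1,"y":0,"z":0,"roll":0}]'

```text
clock: 12.55
tool_pos: [0.6579, -0.0173, 0.0147]
orientation: [179.9, -0.0, -100.8]
force: [-3.9, -3.9, -2.9]
opening: 0.026
```

jog_arm --commands '[{"x":-0.1,"y":0.05,"z":0.03,"roll":0},{"x":-0.1,"y":0,"z":0,"roll":0},{"x":-0.1,"y":0,"z":0,"roll":0}]'

```text
clock: 12.85
tool_pos: [0.6585, -0.0142, 0.0147]
orientation: [180.0, -0.0, -100.8]
force: [-2.5, -3.4, -1.5]
opening: 0.0265
```

```bash
python3 -c "
from h import *
rf()"
```

```text
t 12.85 tcp [658.5 -14.2  14.7] rpy [ 179.99   -0.   -100.83] F [-2.48 -3.44 -1.51] open 26.52
rest-frame F x -1.8 y -3.8 z -1.5 pos y 57.25 x 0.76
```

jog_arm --commands '[{"x":-0.1,"y":0,"z":0,"roll":0},{"x":-0.1,"y":0,"z":0,"roll":0}]'

```text
clock: 13.05
tool_pos: [0.6588, -0.0122, 0.0148]
orientation: [180.0, -0.0, -100.8]
force: [-2.9, -3.9, -1.7]
opening: 0.0257
```

jog_arm --commands '[{"x":-0.1,"y":0,"z":0,"roll":0},{"x":-0.1,"y":0,"z":0,"roll":0}]'

```text
clock: 13.25
tool_pos: [0.6592, -0.0101, 0.0147]
orientation: [180.0, 0.0, -100.8]
force: [-2.8, -3.0, -2.6]
opening: 0.0257
```

jog_arm --commands '[{"x":-0.06,"y":0,"z":0,"roll":0},{"x":-0.06,"y":0,"z":0,"roll":0}]'

```text
clock: 13.45
tool_pos: [0.6594, -0.0089, 0.0147]
orientation: [180.0, 0.0, -100.8]
force: [-2.7, -2.0, -1.8]
opening: 0.0256
```

jog_arm --commands '[{"x":-0.06,"y":0,"z":0,"roll":0},{"x":-0.06,"y":0,"z":0,"roll":0}]'

```text
clock: 13.65
tool_pos: [0.6597, -0.0077, 0.0147]
orientation: [180.0, 0.0, -100.8]
force: [-2.7, -1.0, -1.6]
opening: 0.0254
```

jog_arm --commands '[{"x":-0.06,"y":0,"z":0,"roll":0},{"x":-0.06,"y":0,"z":0,"roll":0}]'

```text
clock: 13.85
tool_pos: [0.6599, -0.0065, 0.0147]
orientation: [180.0, 0.0, -100.8]
force: [-3.2, 0.7, -2.8]
opening: 0.0256
```

jog_arm --commands '[{"x":-0.05,"y":0,"z":0,"roll":0},{"x":0,"y":0,"z":0,"roll":0}]'

```text
clock: 14.05
tool_pos: [0.66, -0.0059, 0.0147]
orientation: [-180.0, 0.0, -100.8]
force: [-4.3, 1.0, -2.1]
opening: 0.0259
```

```bash
python3 -c "
from h import *
rf()"
```

```text
t 14.05 tcp [660.   -5.9  14.7] rpy [-1.8000e+02  2.0000e-02 -1.0082e+02] F [-4.3   1.04 -2.07] open 25.93
rest-frame F x -4.4 y 0.2 z -2.1 pos y 65.68 x 0.74
```

jog_arm --commands '[{"x":-0.05,"y":0,"z":0,"roll":0},{"x":0,"y":0,"z":0,"roll":0}]'

```text
clock: 14.25
tool_pos: [0.6601, -0.0056, 0.0147]
orientation: [180.0, 0.0, -100.8]
force: [-3.0, 2.0, -2.0]
opening: 0.0261
```

jog_arm --commands '[{"x":-0.05,"y":0,"z":0,"roll":0},{"x":0,"y":0,"z":0,"roll":0}]'

```text
clock: 14.45
tool_pos: [0.6601, -0.0052, 0.0147]
orientation: [180.0, 0.0, -100.8]
force: [-4.1, 2.6, -2.2]
opening: 0.0259
```

```bash
python3 -c "
from h import *
rf()"
```

```text
t 14.45 tcp [660.1  -5.2  14.7] rpy [ 1.7999e+02  1.0000e-02 -1.0083e+02] F [-4.05  2.57 -2.22] open 25.94
rest-frame F x -4.5 y 1.8 z -2.2 pos y 66.44 x 0.71
```

jog_arm --commands '[{"x":-0.05,"y":0.04,"z":0,"roll":0},{"x":0,"y":0,"z":0,"roll":0}]'

```text
clock: 14.65
tool_pos: [0.6602, -0.0046, 0.0147]
orientation: [-180.0, 0.0, -100.8]
force: [-2.0, 1.7, -2.8]
opening: 0.0258
```

```bash
python3 -c "
from h import *
rf()"
```

```text
t 14.65 tcp [660.2  -4.6  14.7] rpy [-1.7997e+02  1.0000e-02 -1.0082e+02] F [-1.96  1.74 -2.81] open 25.82
rest-frame F x -2.2 y 1.3 z -2.8 pos y 66.97 x 0.67
```

jog_arm --commands '[{"x":-0.05,"y":0,"z":0,"roll":0},{"x":0,"y":0,"z":0,"roll":0}]'

```text
clock: 14.85
tool_pos: [0.6602, -0.0044, 0.0147]
orientation: [-180.0, -0.0, -100.8]
force: [-1.5, -0.5, -4.4]
opening: 0.0257
```

```bash
python3 -c "
from h import *
rf()"
```

```text
t 14.85 tcp [660.2  -4.4  14.7] rpy [-179.98   -0.   -100.83] F [-1.54 -0.47 -4.41] open 25.67
rest-frame F x -1.4 y -0.7 z -4.4 pos y 67.17 x 0.64
```

jog_arm --commands '[{"x":-0.05,"y":0,"z":0,"roll":0},{"x":0,"y":0,"z":0,"roll":0}]'

```text
clock: 15.05
tool_pos: [0.6603, -0.004, 0.0147]
orientation: [-180.0, -0.0, -100.8]
force: [-1.5, -1.0, -5.0]
opening: 0.0259
```

```bash
python3 -c "
from h import *
rf()"
```

```text
t 15.05 tcp [660.3  -4.   14.7] rpy [-1.7999e+02 -1.0000e-02 -1.0083e+02] F [-1.54 -1.05 -5.01] open 25.92
rest-frame F x -1.3 y -1.3 z -5.0 pos y 67.59 x 0.63
```

Run:
```python
from h import *
s=snap('top','t5.png'); s2=snap('side','s5.png')
a=[]
for s,n,(x0,x1,y0,y1) in((s,'t5',(240,340,120,200)),(s2,'s5',(180,260,120,220))):
    cv2.imwrite(f'pics/{n}c.png',cv2.resize(cv2.cvtColor(s['image'],cv2.COLOR_RGB2BGR)[y0:y1,x0:x1],None,fx=6,fy=6,interpolation=cv2.INTER_CUBIC))
```

```text
(no output)
```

View pics/t5c.png

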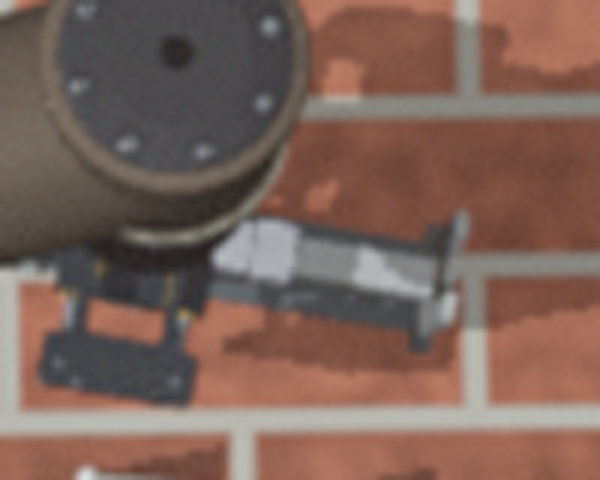

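View pics/s5c.png

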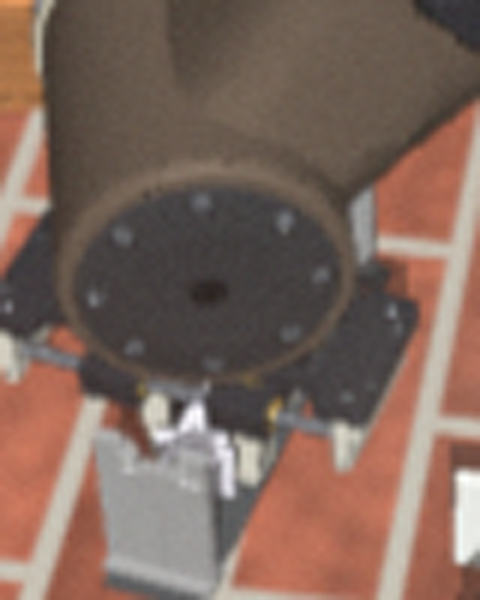

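Run:
```python
from h import *
im=cv2.imread('pics/t5.png'); cv2.imwrite('pics/t5d.png',cv2.resize(im[148:178,268:308],None,fx=18,fy=18,interpolation=cv2.INTER_LANCZOS4))
C,M=pickle.load(open('C.pkl','rb')); p=np.array([.6482,-.0703,np.radians(-10.8)])
for uv in((281.2,161),(285.5,161.5),(289,162)):
    print((back(C['top'],uv,.049)-[p[0],p[1],0])@rz(p[2]))
for P in((.019,0,.034),(.015,-.011,.034),(.015,.011,.034)): print(proj(C['top'],np.array([P])@rz(p[2]).T+[p[0],p[1],0]))
```

```text
[-0.00223176  0.00975489  0.049     ]
[-0.00139292 -0.00383951  0.049     ]
[-0.00100013 -0.01495602  0.049     ]
[[285.00924279 155.68971321]]
[[288.19263215 157.52501517]]
[[281.3945782  156.30912101]]
```

View pics/t5d.png

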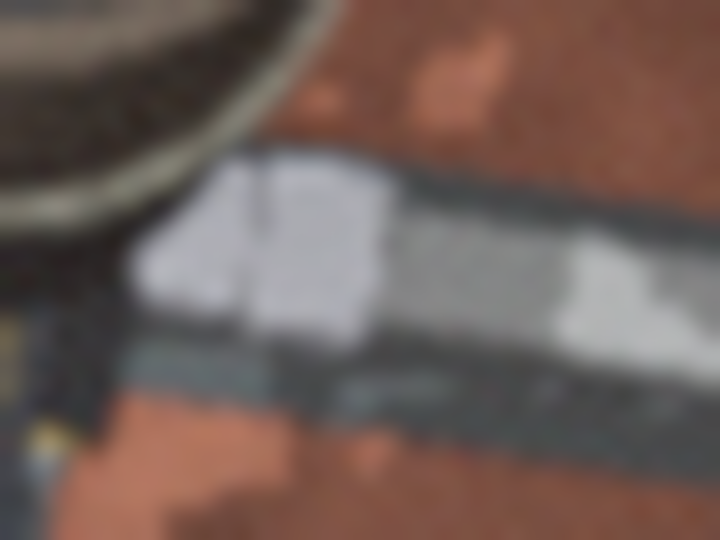

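jog_arm --commands '[{"x":-0.05,"y":0,"z":0,"roll":0},{"x":0,"y":0,"z":0,"roll":0}]'

```text
clock: 15.35
tool_pos: [0.6604, -0.0033, 0.0148]
orientation: [-180.0, 0.0, -100.8]
force: [0.7, -1.1, -5.9]
opening: 0.026
```

```bash
python3 -c "
from h import *
rf()"
```

```text
t 15.35 tcp [660.4  -3.3  14.8] rpy [-179.98    0.   -100.83] F [ 0.66 -1.1  -5.87] open 25.96
rest-frame F x 0.9 y -1.0 z -5.9 pos y 68.30 x 0.64
```

jog_arm --commands '[{"x":-0.04,"y":0,"z":0.04,"roll":0},{"x":0,"y":0,"z":0,"roll":0}]'

```text
clock: 15.55
tool_pos: [0.6605, -0.0028, 0.0147]
orientation: [-180.0, 0.0, -100.8]
force: [-1.2, -1.5, -2.2]
opening: 0.0258
```

```bash
python3 -c "
from h import *
rf()"
```

```text
t 15.55 tcp [660.5  -2.8  14.7] rpy [-1.7997e+02  1.0000e-02 -1.0082e+02] F [-1.23 -1.54 -2.22] open 25.78
rest-frame F x -0.9 y -1.7 z -2.2 pos y 68.81 x 0.61
```

jog_arm --commands '[{"x":-0.04,"y":0,"z":0,"roll":0},{"x":0,"y":0,"z":0,"roll":0}]'

```text
clock: 15.75
tool_pos: [0.6606, -0.0024, 0.0147]
orientation: [-180.0, 0.0, -100.8]
force: [-1.2, -1.0, -1.8]
opening: 0.0261
```

```bash
python3 -c "
from h import *
rf()"
```

```text
t 15.75 tcp [660.6  -2.4  14.7] rpy [-1.7997e+02  1.0000e-02 -1.0082e+02] F [-1.19 -1.02 -1.77] open 26.07
rest-frame F x -1.0 y -1.2 z -1.8 pos y 69.26 x 0.62
```

jog_arm --commands '[{"x":-0.04,"y":0,"z":0,"roll":0},{"x":0,"y":0,"z":0,"roll":0}]'

```text
clock: 15.95
tool_pos: [0.6607, -0.002, 0.0147]
orientation: [-180.0, 0.0, -100.8]
force: [-1.9, -2.6, 0.3]
opening: 0.0259
```

```bash
python3 -c "
from h import *
rf()"
```

```text
t 15.95 tcp [660.7  -2.   14.7] rpy [-1.7997e+02  1.0000e-02 -1.0081e+02] F [-1.87 -2.58  0.29] open 25.91
rest-frame F x -1.4 y -2.9 z 0.3 pos y 69.66 x 0.62
```

jog_arm --commands '[{"x":-0.04,"y":0,"z":0,"roll":0},{"x":0,"y":0,"z":0,"roll":0}]'

```text
clock: 16.15
tool_pos: [0.6607, -0.0017, 0.0147]
orientation: [-180.0, 0.0, -100.8]
force: [-1.8, -1.5, 2.2]
opening: 0.0259
```

```bash
python3 -c "
from h import *
rf()"
```

```text
t 16.15 tcp [660.7  -1.7  14.7] rpy [-179.97    0.   -100.82] F [-1.84 -1.47  2.24] open 25.91
rest-frame F x -1.5 y -1.8 z 2.2 pos y 69.93 x 0.62
```

jog_arm --commands '[{"x":-0.04,"y":0,"z":0,"roll":0},{"x":0,"y":0,"z":0,"roll":0}]'

```text
clock: 16.35
tool_pos: [0.6607, -0.0015, 0.0147]
orientation: [-180.0, -0.0, -100.8]
force: [-1.1, -3.0, 4.0]
opening: 0.0257
```

```bash
python3 -c "
from h import *
rf()"
```

```text
t 16.35 tcp [660.7  -1.5  14.7] rpy [-1.7998e+02 -1.0000e-02 -1.0082e+02] F [-1.08 -3.02  4.01] open 25.67
rest-frame F x -0.5 y -3.2 z 4.0 pos y 70.14 x 0.60
```

jog_arm --commands '[{"x":-0.04,"y":0,"z":0,"roll":0},{"x":0,"y":0,"z":0,"roll":0}]'

```text
clock: 16.55
tool_pos: [0.6608, -0.0013, 0.0147]
orientation: [-180.0, -0.0, -100.8]
force: [-1.8, -4.6, 4.0]
opening: 0.0259
```

```bash
python3 -c "
from h import *
rf()"
```

```text
t 16.55 tcp [660.8  -1.3  14.7] rpy [-1.7998e+02 -2.0000e-02 -1.0083e+02] F [-1.78 -4.64  3.98] open 25.86
rest-frame F x -0.9 y -4.9 z 4.0 pos y 70.34 x 0.61
```

jog_arm --commands '[{"x":-0.04,"y":0,"z":0,"roll":0},{"x":0,"y":0,"z":0,"roll":0}]'

```text
clock: 16.75
tool_pos: [0.6608, -0.0011, 0.0147]
orientation: [-180.0, -0.0, -100.8]
force: [-1.5, -6.0, 5.5]
opening: 0.0254
```

```bash
python3 -c "
from h import *
rf()"
```

```text
t 16.75 tcp [660.8  -1.1  14.7] rpy [-1.7999e+02 -3.0000e-02 -1.0083e+02] F [-1.53 -6.02  5.5 ] open 25.36
rest-frame F x -0.4 y -6.2 z 5.5 pos y 70.53 x 0.61
```

jog_arm --commands '[{"x":0.05,"y":0,"z":0,"roll":0},{"x":0.05,"y":0,"z":-0.05,"roll":0},{"x":0.05,"y":0,"z":0,"roll":0},{"x":0,"y":0,"z":0,"roll":0}]'

```text
clock: 17.15
tool_pos: [0.6607, -0.0016, 0.0147]
orientation: [-180.0, 0.0, -100.8]
force: [0.1, -0.5, 1.5]
opening: 0.0255
```

```bash
python3 -c "
from h import *
rf()"
```

```text
t 17.15 tcp [660.7  -1.6  14.7] rpy [-1.7997e+02  3.0000e-02 -1.0082e+02] F [ 0.09 -0.47  1.47] open 25.53
rest-frame F x 0.2 y -0.4 z 1.5 pos y 70.08 x 0.61
```

jog_arm --commands '[{"x":0.08,"y":0,"z":0,"roll":0},{"x":0.08,"y":0,"z":0,"roll":0},{"x":0,"y":0,"z":0,"roll":0}]'

```text
clock: 17.45
tool_pos: [0.6604, -0.0032, 0.0147]
orientation: [-180.0, 0.0, -100.8]
force: [2.2, 0.1, -1.1]
opening: 0.0258
```

```bash
python3 -c "
from h import *
rf()"
```

```text
t 17.45 tcp [660.4  -3.2  14.7] rpy [-1.7998e+02  2.0000e-02 -1.0082e+02] F [ 2.18  0.13 -1.15] open 25.75
rest-frame F x 2.1 y 0.5 z -1.1 pos y 68.38 x 0.60
```

jog_arm --commands '[{"x":0.08,"y":0,"z":0,"roll":0},{"x":0,"y":0,"z":0,"roll":0}]'

```text
clock: 17.65
tool_pos: [0.6602, -0.0043, 0.0147]
orientation: [-180.0, 0.0, -100.8]
force: [2.5, 0.6, -3.2]
opening: 0.0263
```

```bash
python3 -c "
from h import *
rf()"
```

```text
t 17.65 tcp [660.2  -4.3  14.7] rpy [-1.7998e+02  1.0000e-02 -1.0083e+02] F [ 2.49  0.63 -3.15] open 26.32
rest-frame F x 2.3 y 1.1 z -3.2 pos y 67.29 x 0.61
```

jog_arm --commands '[{"x":0.08,"y":0,"z":0,"roll":0},{"x":0,"y":0,"z":0,"roll":0}]'

```text
clock: 17.85
tool_pos: [0.6601, -0.0048, 0.0148]
orientation: [-180.0, 0.0, -100.8]
force: [2.3, 3.4, -4.6]
opening: 0.026
```

```bash
python3 -c "
from h import *
rf()"
```

```text
t 17.85 tcp [660.1  -4.8  14.8] rpy [-1.7997e+02  3.0000e-02 -1.0083e+02] F [ 2.32  3.42 -4.57] open 25.98
rest-frame F x 1.6 y 3.8 z -4.6 pos y 66.77 x 0.64
```

jog_arm --commands '[{"x":-0.08,"y":0,"z":0.03,"roll":0},{"x":-0.08,"y":0,"z":0,"roll":0},{"x":-0.05,"y":0,"z":0,"roll":0},{"x":0,"y":0,"z":0,"roll":0}]'

```text
clock: 18.25
tool_pos: [0.6604, -0.0035, 0.0147]
orientation: [-180.0, -0.0, -100.8]
force: [3.3, -2.2, -2.3]
opening: 0.0255
```

```bash
python3 -c "
from h import *
rf()"
```

```text
t 18.25 tcp [660.4  -3.5  14.7] rpy [-1.7999e+02 -2.0000e-02 -1.0083e+02] F [ 3.28 -2.15 -2.31] open 25.54
rest-frame F x 3.6 y -1.5 z -2.3 pos y 68.16 x 0.60
```

Open and lift.

jog_arm --commands '[{"x":0,"y":0,"z":0,"roll":0},{"x":0,"y":0,"z":0,"roll":0},{"x":0,"y":0,"z":0,"roll":0},{"x":0,"y":0,"z":0,"roll":0},{"x":0,"y":0,"z":0,"roll":0},{"x":0,"y":0,"z":0,"roll":0}]' --gripper 7.5

```text
clock: 18.85
tool_pos: [0.6601, -0.0031, 0.0145]
orientation: [180.0, -0.0, -100.8]
force: [0.3, 0.4, -0.1]
opening: 0.0685
```

jog_arm --commands '[{"x":0,"y":0,"z":-1.5,"roll":0},{"x":0,"y":0,"z":-4,"roll":0},{"x":0,"y":0,"z":-4.5,"roll":0},{"x":0,"y":0,"z":-4.5,"roll":0},{"x":0,"y":0,"z":-2,"roll":0},{"x":0,"y":0,"z":0,"roll":0}]'

```text
clock: 19.45
tool_pos: [0.6624, -0.0029, 0.1856]
orientation: [-179.5, 0.2, -100.8]
force: [1.0, -0.1, 0.5]
opening: 0.0751
```

```bash
python3 -c "
from h import *
rf()
P=pickle.load(open('P.pkl','rb')); print(P['long'],P['rack'])
p=P['long']; delta(p[0],p[1],.19,np.degrees(p[2])-90)
"
```

```text
t 19.45 tcp [662.4  -2.9 185.6] rpy [-1.7955e+02  1.7000e-01 -1.0080e+02] F [ 1.04 -0.06  0.45] open 75.1
rest-frame F x 1.0 y 0.1 z 0.5 pos y 69.12 x 2.51
[ 0.43210083 -0.01941484 -0.1128719   0.05649967] [ 0.46287811 -0.02351376 -0.10384365]
t 19.45 tcp [662.4  -2.9 185.6] rpy [-1.7955e+02  1.7000e-01 -1.0080e+02] F [ 1.04 -0.06  0.45] open 75.1
shift cm in tool [ 5.94 22.31 -0.63] roll rad -0.0756
after turn [ 4.24 22.7  -0.44]
```

Run:
```python
from f3 import *
im=M['top_im']; p=np.array([.4328,-.0205,np.radians(-6.2)])
for a,b in(((-.004,-.18),(-.004,-.07)),((.004,-.18),(.004,-.07)),((-.004,-.05),(-.004,.05)),((.004,-.05),(.004,.05)),((-.009,.08),(-.009,.15)),((.009,.08),(.009,.15)),((.008,.155),(-.008,.155))):
    z=.052 if abs(a[0])<.005 else .059
    L,w=edgefit(c,im,a,b,z,p,half=2.5)
    if abs(a[1]-b[1])>.01:
        k=np.polyfit(L[:,1],L[:,0],1); print(a,'x mid',round(1e3*np.median(L[:,0]),1),'slope deg',round(-np.degrees(k[0]),2),np.round(L[::4,0]*1000,1))
    else: print('y',np.round(L[::4,1]*1000,1))
```

```text
(-0.004, -0.18) x mid -0.9 slope deg -1.67 [-5.6 -0.9  0.3  1.6 -5.9  1.9  3.1]
(0.004, -0.18) x mid 0.9 slope deg 0.33 [ 0.6 11.4  1.2  0.9  3.4  1.5  2.8]
(-0.004, -0.05) x mid 0.0 slope deg 3.32 [ 3.1  3.4  3.4  3.7 -0.9 -0.6 -0.6]
(0.004, -0.05) x mid 4.6 slope deg 0.27 [ 3.7  4.3  4.3  4.6  6.5  5.2 -0. ]
(-0.009, 0.08) x mid -9.0 slope deg -0.51 [ -8.7  -9.6  -7.8  -8.7  -9.6 -10.5  -8.4]
(0.009, 0.08) x mid 7.8 slope deg -0.71 [6.5 9.  8.1 7.5 8.7 7.8 7.2]
y [154.7 154.7 154.4 156.9 157.2 156.5 156.2]
```

jog_arm --commands '[{"x":0,"y":0,"z":0,"roll":-0.079},{"x":0.75,"y":4,"z":0,"roll":0},{"x":0.75,"y":4,"z":0,"roll":0},{"x":0.75,"y":4,"z":0,"roll":0},{"x":0.75,"y":4,"z":0,"roll":0},{"x":0.75,"y":4,"z":0,"roll":0},{"x":0.4,"y":2,"z":0,"roll":0},{"x":0,"y":0,"z":0,"roll":0},{"x":0,"y":0,"z":0,"roll":0}]' --gripper 3.2

```text
clock: 20.35
tool_pos: [0.4372, -0.0201, 0.1802]
orientation: [-179.9, 0.0, -96.3]
force: [1.6, 0.1, 0.3]
opening: 0.0325
```

Run:
```python
from h import *
delta(.4335,-.020,.033,-96.3)
s=snap('top','t6.png'); s2=snap('side','s6.png')
for s,n,(x0,x1,y0,y1),f in((s,'t6',(230,330,140,190),8),(s2,'s6',(190,310,110,240),4.5)):
    cv2.imwrite(f'pics/{n}c.png',cv2.resize(cv2.cvtColor(s['image'],cv2.COLOR_RGB2BGR)[y0:y1,x0:x1],None,fx=f,fy=f,interpolation=cv2.INTER_CUBIC))
```

```text
t 20.35 tcp [437.2 -20.1 180.2] rpy [-1.7992e+02  4.0000e-02 -9.6270e+01] F [1.58 0.1  0.31] open 32.54
shift cm in tool [ 0.04  0.38 14.72] roll rad 0.0005
after turn [ 0.03  0.36 14.72]
```

View pics/t6c.png

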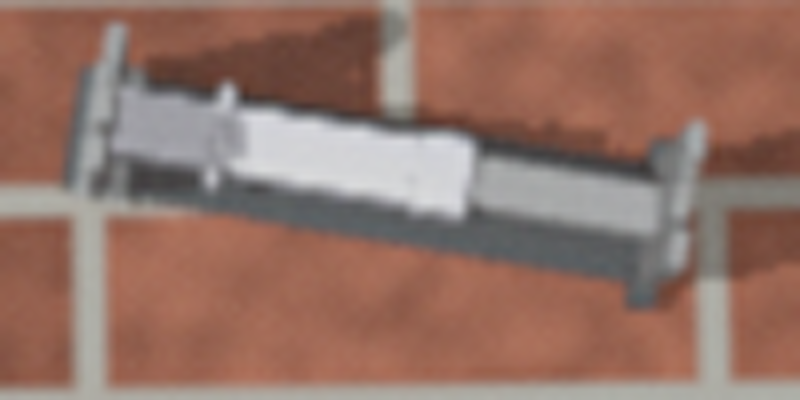

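View pics/s6c.png

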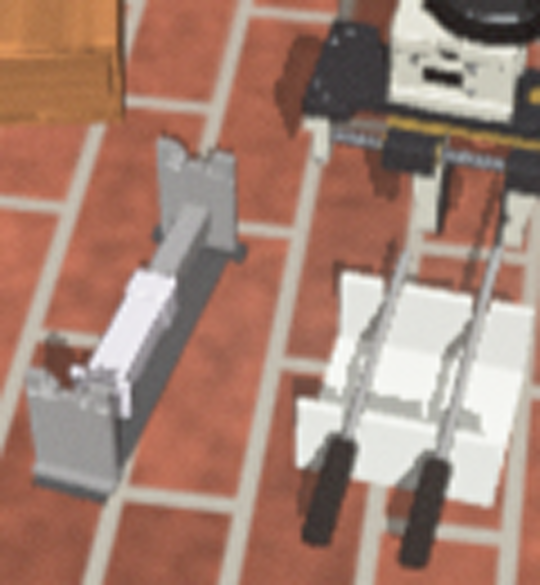

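jog_arm --commands '[{"x":0,"y":0.37,"z":4,"roll":0},{"x":0,"y":0,"z":4,"roll":0},{"x":0,"y":0,"z":3,"roll":0},{"x":0,"y":0,"z":1,"roll":0},{"x":0,"y":0,"z":0,"roll":0},{"x":0,"y":0,"z":0,"roll":0}]'

```text
clock: 21.05
tool_pos: [0.4345, -0.0196, 0.0603]
orientation: [-180.0, -0.0, -96.3]
force: [0.4, -0.1, -0.6]
opening: 0.0321
```

Run:
```python
from h import *
delta(.4335,-.020,.033,-96.3)
s2=snap('side','s7.png')
for s,n,(x0,x1,y0,y1),f in((s2,'s7',(240,340,120,240),5),):
    cv2.imwrite(f'pics/{n}c.png',cv2.resize(cv2.cvtColor(s['image'],cv2.COLOR_RGB2BGR)[y0:y1,x0:x1],None,fx=f,fy=f,interpolation=cv2.INTER_CUBIC))
```

```text
t 21.05 tcp [434.5 -19.6  60.3] rpy [-1.7996e+02 -1.0000e-02 -9.6280e+01] F [ 0.42 -0.05 -0.57] open 32.08
shift cm in tool [0.05 0.09 2.73] roll rad 0.0003
after turn [0.05 0.09 2.73]
```

View pics/s7c.png

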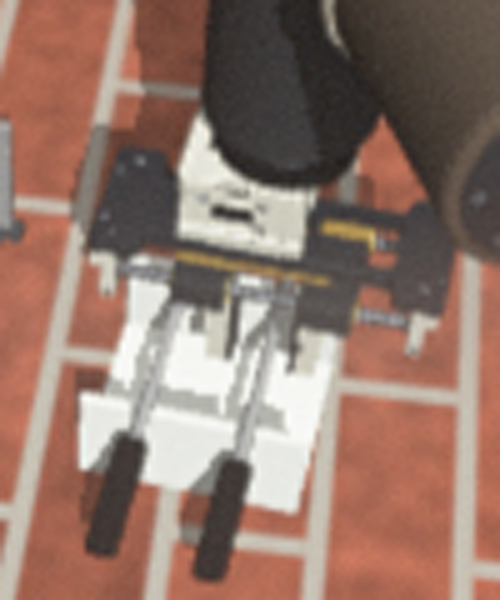

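jog_arm --commands '[{"x":0,"y":0.05,"z":1.5,"roll":0},{"x":0,"y":0,"z":1.2,"roll":0},{"x":0,"y":0,"z":0,"roll":0},{"x":0,"y":0,"z":0,"roll":0}]'

```text
clock: 21.5
tool_pos: [0.4336, -0.0195, 0.0337]
orientation: [-179.9, 0.0, -96.3]
force: [-0.1, -0.5, -0.3]
opening: 0.0317
```

jog_arm --commands '[{"x":0,"y":0,"z":0,"roll":0},{"x":0,"y":0,"z":0,"roll":0},{"x":0,"y":0,"z":0,"roll":0},{"x":0,"y":0,"z":0,"roll":0},{"x":0,"y":0,"z":0,"roll":0}]' --gripper 0.4

```text
clock: 22.0
tool_pos: [0.4329, -0.0197, 0.0328]
orientation: [-180.0, 0.0, -96.3]
force: [-0.7, -0.0, 2.9]
opening: 0.0071
```

```bash
python3 -c "
from h import *
obs()"
```

```text
t 22.0 tcp [432.9 -19.7  32.8] rpy [-1.7999e+02  1.0000e-02 -9.6300e+01] F [-0.65 -0.03  2.87] open 7.13
```

jog_arm --commands '[{"x":0,"y":0,"z":0,"roll":0},{"x":0,"y":0,"z":-0.5,"roll":0},{"x":0,"y":0,"z":-1,"roll":0},{"x":0,"y":0,"z":-2,"roll":0},{"x":0,"y":0,"z":-3,"roll":0},{"x":0,"y":0,"z":-3,"roll":0},{"x":0,"y":0,"z":-3,"roll":0},{"x":0,"y":0,"z":-1,"roll":0},{"x":0,"y":0,"z":0,"roll":0},{"x":0,"y":0,"z":0,"roll":0}]'

```text
clock: 23.0
tool_pos: [0.4321, -0.0198, 0.1668]
orientation: [179.9, 0.0, -96.3]
force: [-0.3, -0.1, -2.4]
opening: 0.0067
```

Run:
```python
from h import *
obs()
s=snap('top','t8.png'); s2=snap('side','s8.png')
for s,n,(x0,x1,y0,y1),f in((s,'t8',(200,345,140,250),5),(s2,'s8',(240,340,90,240),4)):
    cv2.imwrite(f'pics/{n}c.png',cv2.resize(cv2.cvtColor(s['image'],cv2.COLOR_RGB2BGR)[y0:y1,x0:x1],None,fx=f,fy=f,interpolation=cv2.INTER_CUBIC))
```

```text
t 23.0 tcp [432.1 -19.8 166.8] rpy [ 1.7995e+02  1.0000e-02 -9.6320e+01] F [-0.35 -0.12 -2.43] open 6.66
```

View pics/t8c.png

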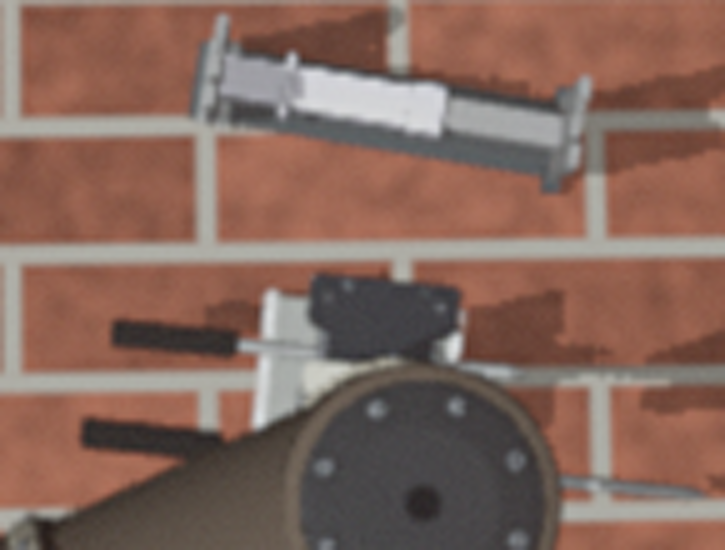

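View pics/s8c.png

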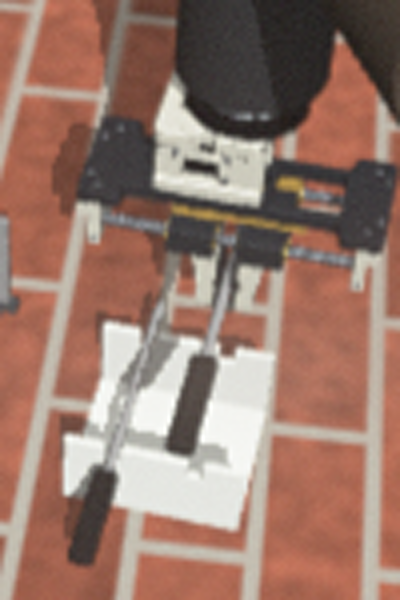

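```bash
cat >> h.py <<'E'
def tri(C,a,b):
    def ray(c,uv):
        K,p,Rc=c; d=np.linalg.inv(K)@np.array([uv[0]-.5,uv[1]-.5,1.]); d=Rc@(d*[1,-1,-1]); return p,d/np.linalg.norm(d)
    p1,d1=ray(C['top'],a); p2,d2=ray(C['side'],b); A=np.c_[d1,-d2]; t=np.linalg.lstsq(A,p2-p1,rcond=None)[0]
    return (p1+t[0]*d1+p2+t[1]*d2)/2,np.linalg.norm(p1+t[0]*d1-p2-t[1]*d2)
E
python3 - <<'E'
from h import *
C,M=pickle.load(open('C.pkl','rb'))
print(tri(C,(216.4,226.4),(286.2,202.5)))
print(tri(C,(244.5,228.3),(291.5,179)))
# expected for level skewer at grasp z
g=np.array([.4321,-.0198,.1858])
for d in(-.197,.075,.155):
    P=g+rz(np.radians(-6.3))@[0,d,0]; print(d,P,proj(C['top'],P)+.5,proj(C['side'],P)+.5)
E
```

```text
(array([0.4477073 , 0.1337948 , 0.18731354]), np.float64(0.0034874599591401554))
(array([0.44168347, 0.05609733, 0.19031676]), np.float64(0.0033238357484842687))
-0.197 [ 0.41048234 -0.21561031  0.1858    ] [[342.63778056 238.94594581]] [[309.20360915 115.68776548]]
0.075 [0.44033007 0.05474707 0.1858    ] [[245.0497541  229.34259878]] [[291.29032197 179.85663019]]
0.155 [0.44910882 0.13426395 0.1858    ] [[216.30320734 226.51373673]] [[284.84972203 202.92810682]]
```

Run:
```python
from fit import *
C,M=pickle.load(open('C.pkl','rb'))
p=[.6483,-.0703,np.radians(-10.23)]
e=.0685
im=cv2.cvtColor(cv2.imread('pics/t6.png'),cv2.COLOR_BGR2RGB); im2=cv2.cvtColor(cv2.imread('pics/s6.png'),cv2.COLOR_BGR2RGB)
E=plate(-.09)+plate(.066+e)
overlay(im,C['top'],[(E,p,(0,255,0))],'ov6t.png',(235,325,135,185),8)
overlay(im2,C['side'],[(E,p,(0,255,0))],'ov6s.png',(190,250,135,225),6)
```

```text
(no output)
```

View pics/ov6t.png

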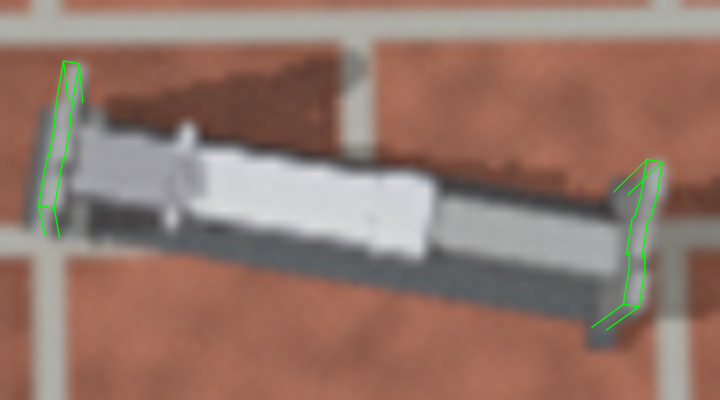

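View pics/ov6s.png

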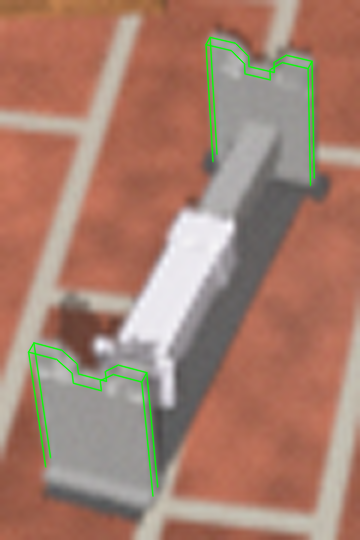

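Run:
```python
from h import *
u=np.array([.1776,.9841]); t=np.array([.6483,-.0703])+.075*u; print(t)
delta(t[0],t[1],.1668,-100.23)
```

```text
[0.66162   0.0035075]
t 23.1 tcp [431.9 -20.  166.2] rpy [ 1.7986e+02 -5.0000e-02 -9.6320e+01] F [-1.12 -0.19 -1.1 ] open 6.94
shift cm in tool [ -4.87 -22.58  -0.11] roll rad 0.0683
after turn [ -6.39 -22.19  -0.06]
```

jog_arm --commands '[{"x":0,"y":0,"z":0,"roll":0.068},{"x":-0.4,"y":-1.4,"z":0,"roll":0},{"x":-0.8,"y":-2.8,"z":0,"roll":0},{"x":-0.8,"y":-2.8,"z":0,"roll":0},{"x":-0.8,"y":-2.8,"z":0,"roll":0},{"x":-0.8,"y":-2.8,"z":0,"roll":0},{"x":-0.8,"y":-2.8,"z":0,"roll":0},{"x":-0.8,"y":-2.8,"z":0,"roll":0},{"x":-0.8,"y":-2.6,"z":0,"roll":0},{"x":-0.4,"y":-1.4,"z":0,"roll":0},{"x":0,"y":0,"z":0,"roll":0},{"x":0,"y":0,"z":0,"roll":0}]'

```text
clock: 24.3
tool_pos: [0.6624, 0.0037, 0.1655]
orientation: [179.8, -0.1, -100.2]
force: [0.1, -0.6, -2.2]
opening: 0.0067
```

Run:
```python
from h import *
delta(.6616,.0035,.112,-100.23)
```

```text
t 24.3 tcp [662.4   3.7 165.5] rpy [ 1.7984e+02 -7.0000e-02 -1.0017e+02] F [ 0.13 -0.56 -2.24] open 6.73
shift cm in tool [0.03 0.06 5.35] roll rad 0.001
after turn [0.04 0.07 5.35]
```

jog_arm --commands '[{"x":0,"y":0.06,"z":2.5,"roll":0},{"x":0,"y":0,"z":2.5,"roll":0},{"x":0,"y":0,"z":1.5,"roll":0},{"x":0,"y":0,"z":0.8,"roll":0},{"x":0,"y":0,"z":0,"roll":0},{"x":0,"y":0,"z":0,"roll":0}]'

```text
clock: 24.9
tool_pos: [0.6626, 0.0041, 0.0955]
orientation: [-179.9, 0.0, -100.2]
force: [0.6, 0.3, -1.9]
opening: 0.0068
```

Run:
```python
from h import *
delta(.6616,.0035,.066,-100.23)
s=snap('top','t9.png'); s2=snap('side','s9.png')
for s,n,(x0,x1,y0,y1),f in((s,'t9',(205,345,120,200),5.5),(s2,'s9',(170,270,90,240),4)):
    cv2.imwrite(f'pics/{n}c.png',cv2.resize(cv2.cvtColor(s['image'],cv2.COLOR_RGB2BGR)[y0:y1,x0:x1],None,fx=f,fy=f,interpolation=cv2.INTER_CUBIC))
```

```text
t 24.9 tcp [662.6   4.1  95.5] rpy [-1.7994e+02  1.0000e-02 -1.0017e+02] F [ 0.61  0.28 -1.94] open 6.84
shift cm in tool [0.07 0.09 2.95] roll rad 0.001
after turn [0.07 0.09 2.95]
```

View pics/t9c.png

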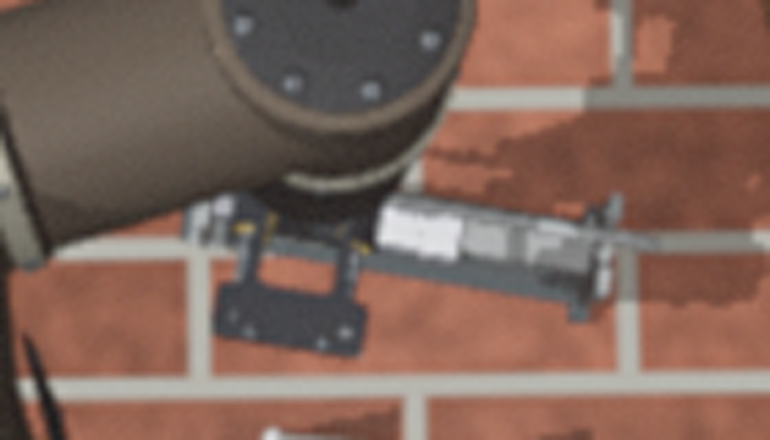

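View pics/s9c.png

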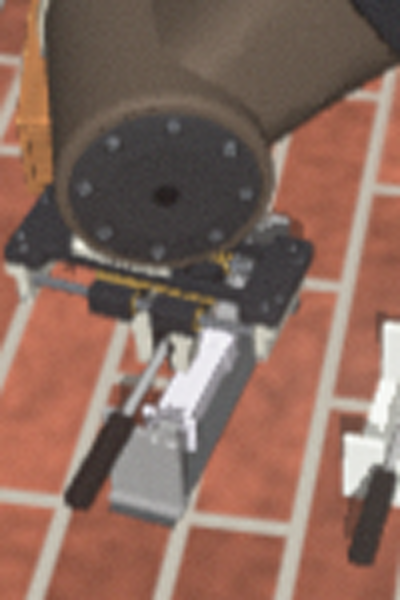

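jog_arm --commands '[{"x":0.05,"y":0.09,"z":0.5,"roll":0},{"x":0,"y":0,"z":0.6,"roll":0},{"x":0,"y":0,"z":0.5,"roll":0},{"x":0,"y":0,"z":0.4,"roll":0},{"x":0,"y":0,"z":0,"roll":0},{"x":0,"y":0,"z":0,"roll":0}]'

```text
clock: 25.6
tool_pos: [0.6611, 0.0037, 0.0744]
orientation: [180.0, -0.0, -100.2]
force: [0.0, -0.7, -1.8]
opening: 0.0069
```

Run:
```python
from h import *
rf()
delta(.6616,.0035,.066,-100.23)
```

```text
t 25.6 tcp [661.1   3.7  74.4] rpy [ 1.7998e+02 -2.0000e-02 -1.0019e+02] F [ 0.05 -0.71 -1.85] open 6.88
rest-frame F x 0.2 y -0.7 z -1.8 pos y 75.29 x -0.02
t 25.6 tcp [661.1   3.7  74.4] rpy [ 1.7998e+02 -2.0000e-02 -1.0019e+02] F [ 0.05 -0.71 -1.85] open 6.88
shift cm in tool [ 0.01 -0.05  0.84] roll rad 0.0006
after turn [ 0.01 -0.05  0.84]
```

jog_arm --commands '[{"x":0,"y":-0.04,"z":0.2,"roll":0},{"x":0,"y":0,"z":0.2,"roll":0},{"x":0,"y":0,"z":0,"roll":0},{"x":0,"y":0,"z":0,"roll":0}]'

```text
clock: 26.0
tool_pos: [0.6615, 0.0036, 0.0706]
orientation: [180.0, -0.0, -100.2]
force: [0.3, -0.0, -2.3]
opening: 0.0068
```

Run:
```python
from h import *
rf()
```

```text
t 26.0 tcp [661.5   3.6  70.6] rpy [ 180.    -0.  -100.2] F [ 0.27 -0.04 -2.26] open 6.8
rest-frame F x 0.3 y 0.0 z -2.3 pos y 75.32 x 0.38
```

jog_arm --commands '[{"x":0,"y":0,"z":0.2,"roll":0},{"x":0,"y":0,"z":0.15,"roll":0},{"x":0,"y":0,"z":0,"roll":0},{"x":0,"y":0,"z":0,"roll":0}]'

```text
clock: 26.4
tool_pos: [0.6615, 0.0037, 0.067]
orientation: [180.0, -0.0, -100.2]
force: [-0.3, 0.3, -0.7]
opening: 0.0069
```

Run:
```python
from h import *
rf()
```

```text
t 26.4 tcp [661.5   3.7  67. ] rpy [ 179.99   -0.   -100.19] F [-0.29  0.26 -0.74] open 6.88
rest-frame F x -0.3 y 0.2 z -0.7 pos y 75.35 x 0.35
```

jog_arm --commands '[{"x":0,"y":0,"z":0.1,"roll":0},{"x":0,"y":0,"z":0,"roll":0},{"x":0,"y":0,"z":0,"roll":0}]'

```text
clock: 26.7
tool_pos: [0.6614, 0.0036, 0.0661]
orientation: [180.0, -0.0, -100.2]
force: [0.2, 0.1, -1.7]
opening: 0.0068
```

Run:
```python
from h import *
rf()
s2=snap('side','s10.png')
for s,n,(x0,x1,y0,y1),f in((s2,'s10',(170,270,120,240),5),):
    cv2.imwrite(f'pics/{n}c.png',cv2.resize(cv2.cvtColor(s['image'],cv2.COLOR_RGB2BGR)[y0:y1,x0:x1],None,fx=f,fy=f,interpolation=cv2.INTER_CUBIC))
```

```text
t 26.7 tcp [661.4   3.6  66.1] rpy [ 179.99   -0.   -100.2 ] F [ 0.16  0.13 -1.73] open 6.75
rest-frame F x 0.1 y 0.2 z -1.7 pos y 75.33 x 0.32
```

View pics/s10c.png

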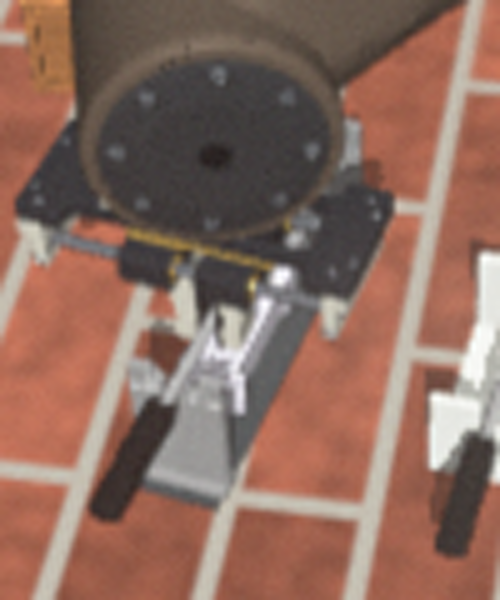

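jog_arm --commands '[{"x":0,"y":0,"z":0.1,"roll":0},{"x":0,"y":0,"z":0,"roll":0},{"x":0,"y":0,"z":0.05,"roll":0},{"x":0,"y":0,"z":0,"roll":0}]'

```text
clock: 27.15
tool_pos: [0.6616, 0.0036, 0.0649]
orientation: [-180.0, 0.0, -100.2]
force: [-0.5, -0.2, 1.0]
opening: 0.0069
```

Run:
```python
from h import *
rf()
```

```text
t 27.15 tcp [661.6   3.6  64.9] rpy [-179.98    0.   -100.2 ] F [-0.54 -0.17  1.01] open 6.91
rest-frame F x -0.5 y -0.3 z 1.0 pos y 75.37 x 0.49
```

jog_arm --commands '[{"x":0,"y":0,"z":0,"roll":0},{"x":0,"y":0,"z":0,"roll":0},{"x":0,"y":0,"z":0,"roll":0},{"x":0,"y":0,"z":0,"roll":0},{"x":0,"y":0,"z":0,"roll":0}]' --gripper 3.0

```text
clock: 27.65
tool_pos: [0.6615, 0.0036, 0.0646]
orientation: [-180.0, 0.0, -100.2]
force: [-0.1, -1.0, -0.1]
opening: 0.0296
```

jog_arm --commands '[{"x":0,"y":0,"z":-1,"roll":0},{"x":0,"y":0,"z":-3,"roll":0},{"x":0,"y":0,"z":-4,"roll":0},{"x":0,"y":0,"z":-4,"roll":0},{"x":0,"y":4,"z":-2,"roll":0},{"x":0,"y":4,"z":0,"roll":0},{"x":0,"y":4,"z":0,"roll":0},{"x":0,"y":4,"z":0,"roll":0},{"x":0,"y":4,"z":0,"roll":0},{"x":0,"y":2,"z":0,"roll":0},{"x":0,"y":0,"z":0,"roll":0}]'

```text
clock: 28.75
tool_pos: [0.4429, 0.0427, 0.206]
orientation: [-179.9, 0.1, -100.1]
force: [0.2, 0.1, 0.9]
opening: 0.0302
```

Run:
```python
from h import *
rf()
s=snap('top','t11.png'); s2=snap('side','s11.png')
for s,n,(x0,x1,y0,y1),f in((s,'t11',(200,345,130,250),5),(s2,'s11',(170,320,110,240),4.5)):
    cv2.imwrite(f'pics/{n}c.png',cv2.resize(cv2.cvtColor(s['image'],cv2.COLOR_RGB2BGR)[y0:y1,x0:x1],None,fx=f,fy=f,interpolation=cv2.INTER_CUBIC))
```

```text
t 28.75 tcp [442.9  42.7 206. ] rpy [-1.7991e+02  1.0000e-01 -1.0012e+02] F [0.21 0.13 0.95] open 30.17
rest-frame F x 0.2 y 0.2 z 0.9 pos y 72.73 x -221.68
```

View pics/t11c.png

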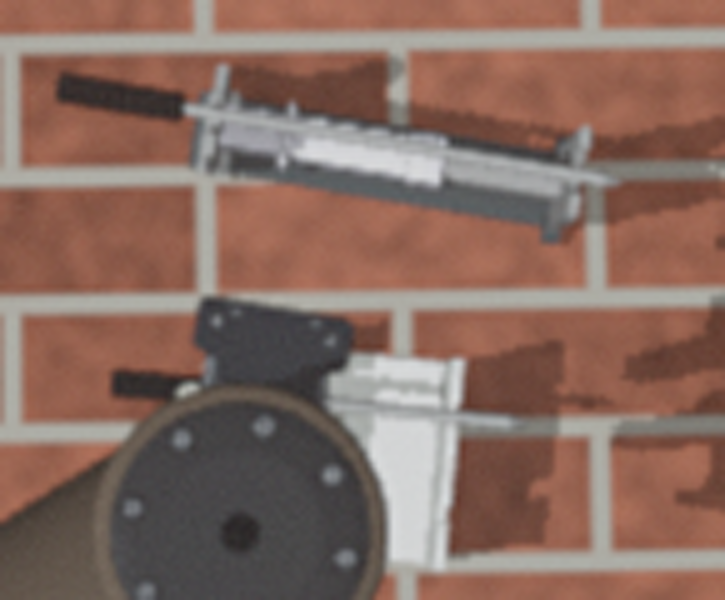

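View pics/s11c.png

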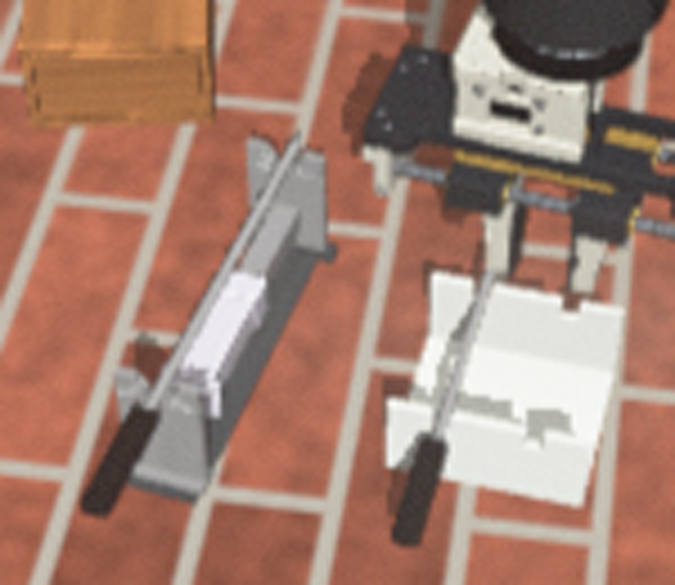

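Run:
```python
from fit import *
C,M=pickle.load(open('C.pkl','rb'))
p=[.6616,.0036,np.radians(-10.23),.084]; pr=[.6483,-.0703,np.radians(-10.23)]
im=cv2.cvtColor(cv2.imread('pics/t11.png'),cv2.COLOR_BGR2RGB); im2=cv2.cvtColor(cv2.imread('pics/s11.png'),cv2.COLOR_BGR2RGB)
S=skew_edges(.185); E=plate(-.09)+plate(.0665+.067)
overlay(im,C['top'],[(S,p,(0,255,255)),(E,pr,(0,255,0))],'ov11t.png',(205,335,135,185),6)
overlay(im2,C['side'],[(S,p,(0,255,255)),(E,pr,(0,255,0))],'ov11s.png',(180,250,130,230),6)
# triangulate: handle end, tip
print(tri(C,(200+58/5,130+86/5),(170+96/4.5,110+508/4.5)),'expect',xf(np.array([[0,.155,0]]),p))
print(tri(C,(200+182/5,130+106/5),(170+145/4.5,110+408/4.5)),'expect',xf(np.array([[0,.075,0]]),p))
print(tri(C,(200+619/5,130+181/5),(170+300/4.5,110+133/4.5)),'expect',xf(np.array([[0,-.197,0]]),p))
for q in('long_skewer','short_skewer'):
    r=ctrl.search_frame('top',q); print(q,[(np.round(np.array(d['position'])*[512,384],1).tolist(),round(d['confidence'],2)) for d in r])
obs()
```

```text
(array([0.68765149, 0.15569204, 0.08762141]), np.float64(0.00152512551965288)) expect [[0.68912801 0.15613593 0.084     ]]
(array([0.67469736, 0.08020928, 0.09217635]), np.float64(0.00019998780878419039)) expect [[0.67492    0.07740771 0.084     ]]
(array([ 0.62617492, -0.18519658,  0.08957968]), np.float64(0.0003212088877258413)) expect [[ 0.62661279 -0.19026824  0.084     ]]
long_skewer [([231.4, 152.1], 0.62)]
short_skewer [([255.8, 160.9], 0.64), ([270.0, 207.2], 0.62)]
t 28.95 tcp [445.7  42.8 205.1] rpy [-1.7995e+02  3.0000e-02 -1.0020e+02] F [ 0.15 -0.18 -0.98] open 29.88
```

View pics/ov11t.png

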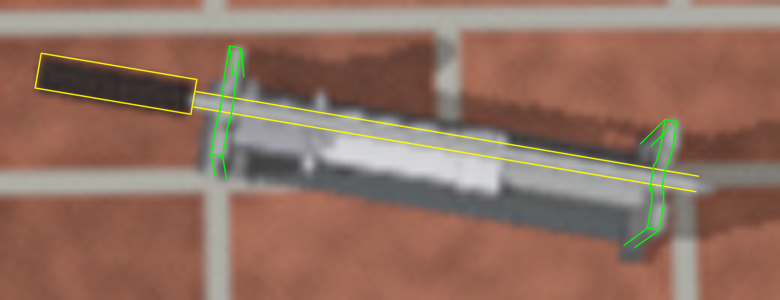

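View pics/ov11s.png

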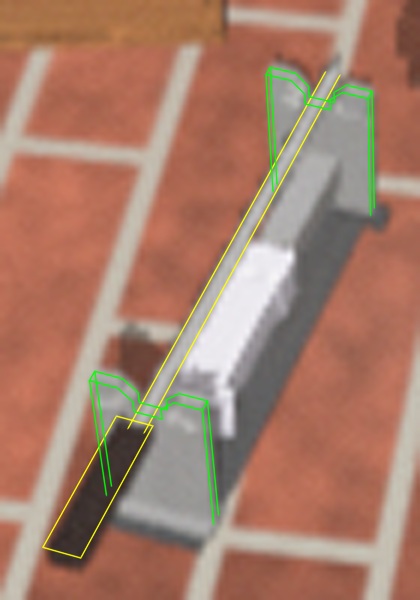

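```bash
python3 -c "
from h import *
print(ctrl.close_job()); obs()"
```

```text
the job is handed in; nothing more can be done
None
the job is handed in; nothing more can be done
```

I handed the job in at about 29 s of the 56 s allowed. By my checks all three steps are done, except that the button's final position was judged by feel.

**Rest:** I pinched the button flush and drew the sleeve out about 68–69 mm in small steps. The force along the sleeve stayed within about 6 N at every reading.
- **Lock check:** The button's drag of about 4 N disappeared. The sleeve then met resistance at about 70 mm going out and 67 mm coming back, so I take it as locked. That range is slightly wider than the 2 mm of play given; I put the difference down to give in the arm and grip.
- **Not seen:** No camera shows the button's side of the tube.

**Skewer:** I moved the long skewer from the rack onto the rest and let go once the force showed it was seated.
- **Lie of the rod:** In the last pictures the rod passes through both notches. The handle starts about 10 mm outside the sliding plate, and the point is beyond the fixed plate.
- **Height disagreement:** Rough triangulation put points on the skewer at 88–92 mm instead of 84 mm. The model overlays, the arm's position and the contact force all agree with it being seated, so I put this down to picking points by eye and the camera calibration.

**Other items:** I never touched the short skewer, pepper mill or bowl. The short skewer is still in its slots in the last pictures; I did not measure the mill or bowl again. The arm ended at 205 mm height, clear of everything.

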